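# Empty the pebble pot and stack it

## Task

Tip the three pebbles out of the filled terracotta pot into the wooden tray, then stand the emptied pot upright on the bench and let go of it. After that take hold of it anew and nest it gently, straight and fully down, inside the other, empty pot, which stays standing where it is. Leave the jar, the loose brush and the tub of brushes alone.

Things in the scene. Friction and masses are not known exactly. Their poses are not given: they have to be found in the camera images.
- pot: The filled terracotta pot, plain hollow cone, no handle: 84 mm tall, rim 68 mm across outside (61 inside), foot 45 mm, walls 3.5 mm, floor 5 mm, 130 g. Origin: centre of its underside, z up through the mouth. Stands on the bench, three pebbles inside. They slide out (friction about 0.6) only when it is tipped some 120 degrees from upright. Gripped low it cannot nest: only its top 27 mm or so stay outside the other pot.
- spare: The empty one, alike: terracotta pot, plain hollow cone, no handle: 84 mm tall, rim 68 mm across outside (61 inside), foot 45 mm, walls 3.5 mm, floor 5 mm, 130 g. Origin: centre of its underside, z up through the mouth. Stands loose on the bench. A second pot nested in it settles with its walls against these walls, its foot about 24 to 30 mm above this pot's foot.
- tray: Wooden tray, open at the top, fixed to the bench: 170 mm (its x) by 220 mm (its y) outside, 50 mm tall, walls and floor 8 mm thick. Origin at the centre of its underside.
- pebble0: Smooth grey stone pebble, egg-like, 36 mm long and 26 mm thick, 40 g; starts inside the filled pot. Origin at its middle, x along its length.
- pebble1: Smooth grey stone pebble, egg-like, 36 mm long and 26 mm thick, 40 g; starts inside the filled pot. Origin at its middle, x along its length.
- pebble2: Smooth grey stone pebble, egg-like, 36 mm long and 26 mm thick, 40 g; starts inside the filled pot. Origin at its middle, x along its length.
- jar: Bystander: closed blue jar with a black lid, 68 mm across, 95 mm tall, standing. Origin at the centre of its underside.
- brush: Bystander: paint brush, 190 mm long, lying flat on the bench. Its x axis runs along it, handle towards -x; origin near its middle, at its underside.
- brush_tub: Bystander: white plastic tub, 100 mm across, 100 mm tall, with brushes standing in it up to 280 mm high. Origin at the centre of its underside.
Mind the look-alikes: they are no part of the job. What is shaped like the pot but yellow is not meant.

How it is judged:
By the outcome, as a careful person would: the job done as asked, in the order asked, and still so for the second after the job is handed in, with the robot touching nothing.
It also fails if it takes over 72 s, if anything falls off the work surface, if the arm or the gripper's body presses on something with over 40 N, if the wrist force passes 120 N, or if a joint passes its speed limit or range.

## Robot

A 7-joint arm with a two-finger parallel gripper is mounted at the origin on the work surface. World frame = base frame: x ahead of the robot, y to its left, z up, the work surface at z = 0. Lengths are in m, angles in rad, forces in N, time in s.
With the tool pointing down it reaches from about 0.4 to 0.85 m from the base axis. Payload 4.5 kg.
Tool frame: the origin (TCP) lies between the finger pads; the fingertips stand 19 mm ahead of it and the grasp point (between the pads) is the TCP (r.tips_ahead is the distance from the TCP to the fingertips, in m); z points along the fingers, y is the line along which they close (so a half turn about z gives the same grasp; the last joint's range is limited). The gripper opens to 88 mm and grips with 3 to 60 N. Pads are 18 mm wide; open, the fingers measure 123 mm over their backs; the gripper's body (75 mm by 187 mm) begins 45 mm behind the grasp point.
Start: joints at [1.229, 0.689, -0.195, 1.565, 0.157, 0.902, -0.215], TCP at [0.229, -0.581, 0.258] pointing down, gripper open.
Joint ranges: [-3.01, 3.01], [-0.46, 2.08], [-1.47, 1.51], [0.13, 2.56], [-1, 4.14], [0.04, 2.09], [-2.66, 2.66]. Speed limits (rad/s): [2.57, 2.57, 3.14, 3.14, 3.14, 3.14, 3.14].

## Interface

Orientations are given as a unit quaternion [x, y, z, w].
In Python, from plant import r, cams, models gives the robot as it stands. The module is installed in compiled form; this text tells all that it offers.
- The arm moves only by the tool jog_arm, never from a script. Its arguments are lists of equal length, an entry for each row: "turn": the turn, a rotation vector about the tool's x, y, z in rad, a list of three; "translation": the shift along the tool's x, y, z in m, a list of three; "grip": the closure, from 0 (fully open) to 1 (shut). In form: {"turn": [[ax, ay, az], ...], "translation": [[tx, ty, tz], ...], "grip": [grip, ...]}. A call has 1 to 20 rows; each row is the pose to reach, as a shift and turn from the pose commanded when the call began, along the tool's axes at that moment; what a row does not reach only later rows make up. A row lasts 1/8 s, in which the tool goes at most 62.5 mm and 10.7 degrees, less where a joint would pass 70% of its speed; a pose out of reach is approached as far as the arm can. A call with a gripper value outside its range is refused whole. The fingers move at their own pace and stop on an object; "force" is the grip in N (left out, the last holds). Time passes only in rows, so rows that repeat a pose let the fingers close. It gives the time, the measured TCP pose, the force, the opening and the grip force at its end, in the units of the state.
- r.get_state(): the state, without advancing time (a new reading comes with each control period).
- cams.snapshot(name): name is "scene" or "top" or "wrist"; returns the picture (384x512x3 uint8, red, green, blue); there is no depth.
- cams.camera_params(name): a dict with "fx", "fy", "cx", "cy" (pixels), "k1" (the pictures are not rectified: a ray, as slopes to the right and down, at radius r is drawn at 1 + k1 r^2 times it, then the intrinsics apply), "eye" and "orientation" of the camera in the world. Camera axes: x right, y up, looking along -z (the intrinsics and any distortion apply to the point x, -y, -z); pixel columns grow to the right and rows downward; lengths in m; the calibration is good to about 2 mm. A picture is of the moment at which its call begins: read the wrist's pose just before it. camera_params takes no time and is no camera call; for the wrist camera it gives the pose at the moment of the call.
- r.finish_job(): hands the job in; it is judged then, once.
Trained networks look in the newest picture that a camera, given by its name, has taken for a name from the list of things; names that differ only in an ending like _2 or _b are one class to them, and where a whole thing is asked for, a point or a joint stands for the part that bears it (a point fixed in the world has none). Each returns a list of dicts, best first, with "p" (0 to 1); they miss things now and then, are a little off and sometimes report something else, mostly with a low value. They report only what shows in the picture. A call takes as long as a camera call. They do not tell look-alikes from the thing itself.
- models.find_in(camera, name): "position" ([x, y, z] in m, in world coordinates, good to about 4 mm: the middle of the surface that is visible of it).
- models.masks_of(camera, name): "pixels" (384x512 bool, what is visible of it).
- models.place_of(camera, name): "position" ([x, y, z] in m, in world coordinates, good to about 4 mm: a listed point, or the origin of a listed thing).
The state is a dict: "clock": time; "q": joint angles; "qd": joint speeds; "joint_torque": joint torques, N m; "tool_pos": TCP position; "eef_rot": TCP orientation; "contact_force": force on the tool from outside, world axes, zero at the start; "moment": the same for the moment, N m; "opening": opening from 0.0 (shut) to 1.0 (fully open); "finger_force": force on a finger pad.
Only numpy, scipy, OpenCV 4.12 (cv2) and the standard library are available. Lean on these libraries where they do the work, as an engineer would, in place of code of your own. Each camera call takes 0.05 s, during which the arm holds its last target. There are 200 camera calls.

## Working session

There is one attempt and no reset: what is moved stays moved. The work goes in short steps, Python scripts to look and compute and a tool call to move; the robot and the scene stay as the last step left them, time stands still between calls to the robot, and variables do not carry over. Pictures are saved under pics/ and viewed, at most 10 in all, crops included, and the job is handed in when it is done.

Besides the shell and the picture viewer there is one more tool, called after "Emit:" as name(argument=value, ...) on one line, values as JSON. jog_arm: Moves the arm, as the interface text tells. Its arguments: {"type":"object","properties":{"turn":{"type":"array"},"translation":{"type":"array"},"grip":{"type":"array"},"force":{"type":"number"}},"required":["turn","translation","grip"]}

```bash
mkdir -p pics; cat > h.py <<'E'
import numpy as np, cv2
from scipy.spatial.transform import Rotation as R
from plant import r, cams, models
np.set_printoptions(precision=4,suppress=True)
def snap(n,f):
    p=cams.snapshot(n); cv2.imwrite('pics/'+f,p[:,:,::-1]); return p
def ray(n,u,v):
    c=cams.camera_params(n)
    xd,yd=(u-c['cx'])/c['fx'],(v-c['cy'])/c['fy']; x,y=xd,yd
    for _ in range(20):
        s=1+c['k1']*(x*x+y*y); x,y=xd/s,yd/s
    d=R.from_quat(c['orientation']).apply([x,-y,-1]); return np.array(c['eye']),d
def atz(n,u,v,z):
    e,d=ray(n,u,v); return e+d*(z-e[2])/d[2]
def proj(n,P):
    c=cams.camera_params(n); p=R.from_quat(c['orientation']).inv().apply(np.array(P)-c['eye'])
    x,y=p[0]/-p[2],-p[1]/-p[2]; s=1+c['k1']*(x*x+y*y); return np.array([c['cx']+c['fx']*x*s,c['cy']+c['fy']*y*s])
def st():
    s=r.get_state(); print({k:np.round(s[k],4) for k in ('clock','tool_pos','eef_rot','q','contact_force','opening','finger_force')}); return s
def rel(pos,rot=None):
    s=r.get_state(); T=R.from_quat(s['eef_rot']); print('trans',T.inv().apply(np.array(pos)-s['tool_pos']))
    if rot is not None: print('turn',(T.inv()*rot).as_rotvec())
E
python3 - <<'E'
from h import *
st()
print(R.from_quat(r.get_state()['eef_rot']).as_matrix())
a=snap('scene','s0.png'); b=snap('top','t0.png')
for n in ('top','scene'):
    print(n,cams.camera_params(n))
    for o in ('pot','spare','tray','pebble0','jar','brush','brush_tub'):
        print(o,[(np.round(d['position'],3),round(d['p'],2)) for d in models.place_of(n,o)])
E
```

```text
{'clock': np.float64(0.0), 'tool_pos': array([ 0.2291, -0.5808,  0.2569]), 'eef_rot': array([ 0.9824,  0.1868, -0.0002, -0.0009]), 'q': array([ 1.2288,  0.69  , -0.1945,  1.5663,  0.1573,  0.9025, -0.2151]), 'contact_force': array([-0.3047,  0.3116, -0.1512]), 'opening': np.float64(1.0023), 'finger_force': np.float64(0.0)}
[[ 0.9302  0.3671 -0.0008]
 [ 0.3671 -0.9302  0.0017]
 [-0.0001 -0.0019 -1.    ]]
top {'fx': 436.7092701017763, 'fy': 436.7092701017763, 'cx': 251.44219747877293, 'cy': 194.1326380989309, 'k1': 0.05263351050241492, 'eye': array([0.3897, 0.0384, 1.3722]), 'orientation': array([ 0.0357, -0.0347, -0.6963,  0.7161])}
pot [(array([ 0.543, -0.198, -0.001]), 0.73), (array([ 0.549, -0.321, -0.001]), 0.67)]
spare [(array([ 0.531, -0.078, -0.002]), 0.97)]
tray [(array([0.48 , 0.239, 0.001]), 0.64)]
pebble0 [(array([ 0.541, -0.314,  0.053]), 0.6)]
jar [(array([ 0.727, -0.187,  0.   ]), 0.64), (array([ 0.531, -0.077,  0.001]), 0.46)]
brush [(array([ 0.741,  0.023, -0.002]), 0.96)]
brush_tub [(array([0.348, 0.442, 0.004]), 0.97)]
scene {'fx': 488.0410426758115, 'fy': 488.0410426758115, 'cx': 253.25595924333024, 'cy': 190.24717105707683, 'k1': 0.03822782509066061, 'eye': array([ 1.372 , -0.5884,  1.0946]), 'orientation': array([0.3471, 0.1691, 0.4203, 0.8211])}
pot [(array([ 0.553, -0.318,  0.003]), 0.66), (array([ 0.54 , -0.198, -0.001]), 0.66)]
spare [(array([ 0.532, -0.076,  0.003]), 0.94)]
tray [(array([0.484, 0.236, 0.005]), 0.78)]
pebble0 [(array([ 0.541, -0.316,  0.047]), 0.44), (array([ 0.748,  0.02 , -0.001]), 0.34)]
jar [(array([ 0.729, -0.184,  0.001]), 0.57)]
brush [(array([0.747, 0.019, 0.002]), 0.64)]
brush_tub [(array([0.344, 0.443, 0.001]), 0.71)]
```

```bash
cd pics; python3 -c "
import cv2
cv2.imwrite('a.png',cv2.vconcat([cv2.imread('t0.png')])); cv2.imwrite('m0.png',cv2.resize(cv2.hconcat([cv2.imread('s0.png'),cv2.imread('t0.png')]),(800,300),interpolation=cv2.INTER_AREA))"
```

```text
(no output)
```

View pics/t0.png

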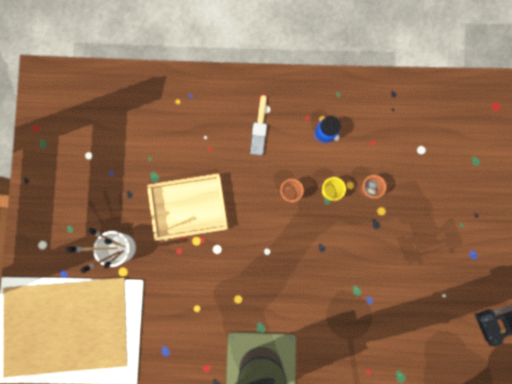

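View pics/s0.png

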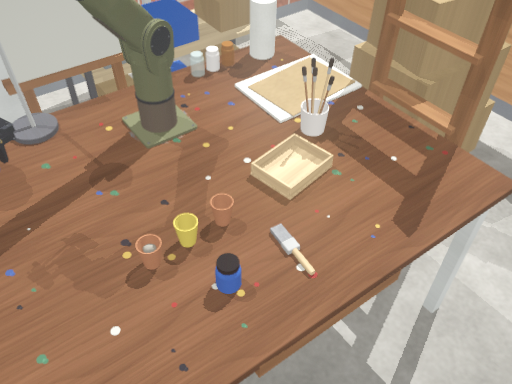

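The top picture shows the filled pot at (375,187), the yellow look-alike at (334,188), the spare at (291,190), the tray around (188,207), the jar at (327,128) and the tub at (114,248). The scene picture agrees with this, and the network positions fit it too. The plan is to side-grasp the pot with the tool near horizontal, so that spinning about tool z tips it.

```bash
cat >> h.py <<'E'
def rot(phi,p,s=0):
    a,b=np.radians([phi,p]); z=np.array([np.cos(a)*np.cos(b),np.sin(a)*np.cos(b),-np.sin(b)]); y=np.array([np.sin(a),-np.cos(a),0])
    return R.from_matrix(np.c_[np.cross(y,z),y,z])*R.from_euler('z',s,degrees=True)
E
python3 - <<'E'
from h import *
m=rot(20,20); z=m.as_matrix()[:,2]
t=np.array([.551,-.3195,.06])-.13*z; print(t); rel(t+[0,0,.08],m)
# rim ellipses in top view
img=cams.snapshot('top'); hsv=cv2.cvtColor(img,cv2.COLOR_RGB2HSV)
for n in ('pot','spare'):
  for d in models.masks_of('top',n):
    c,_=cv2.findContours(d['pixels'].astype('uint8'),0,1); c=max(c,key=cv2.contourArea)
    e=cv2.fitEllipse(cv2.convexHull(c)); print(n,d['p'],e, atz('top',*e[0],.06))
for d in models.masks_of('top','tray')[:1]:
    c,_=cv2.findContours(d['pixels'].astype('uint8'),0,1); b=cv2.minAreaRect(max(c,key=cv2.contourArea))
    print([atz('top',*q,.05) for q in cv2.boxPoints(b)],atz('top',*b[0],.04))
E
```

```text
[ 0.4362 -0.3613  0.1045]
trans [ 0.2731 -0.1289  0.0733]
turn [-0.0162  1.2216  0.0234]
pot 0.96 ((332.9488830566406, 189.2694549560547), (22.508771896362305, 23.452665328979492), 81.86289978027344) [ 0.5425 -0.2033  0.06  ]
pot 0.63 ((375.3364562988281, 186.36141967773438), (18.606918334960938, 22.098731994628906), 147.6606903076172) [ 0.5548 -0.3303  0.06  ]
spare 0.95 ((290.72454833984375, 190.6084442138672), (22.174217224121094, 23.133569717407227), 95.82630157470703) [ 0.5349 -0.0762  0.06  ]
[array([0.5417, 0.3612, 0.05  ]), array([0.5818, 0.1415, 0.05  ]), array([0.4129, 0.1101, 0.05  ]), array([0.3743, 0.3272, 0.05  ])] [0.4777 0.2368 0.04  ]
```

Emit:
jog_arm(turn=[[0, 1.22, 0], [0, 1.22, 0], [0, 1.22, 0], [0, 1.22, 0], [0, 1.22, 0], [0, 1.22, 0], [0, 1.22, 0], [0, 1.22, 0], [0, 1.22, 0], [0, 1.22, 0]], translation=[[0.273, -0.129, 0.073], [0.273, -0.129, 0.073], [0.273, -0.129, 0.073], [0.273, -0.129, 0.073], [0.273, -0.129, 0.073], [0.273, -0.129, 0.073], [0.273, -0.129, 0.073], [0.273, -0.129, 0.073], [0.273, -0.129, 0.073], [0.273, -0.129, 0.073]], grip=[0, 0, 0, 0, 0, 0, 0, 0, 0, 0], force=30)

```text
clock: 2.25
tool_pos: [0.4366, -0.3611, 0.1861]
eef_rot: [0.806, 0.155, 0.562, -0.106]
contact_force: [-0.8, 0.2, 0.2]
opening: 0.999
finger_force: 0.0
```

```bash
python3 - <<'E'
from h import *
s=st(); m=rot(20,20); print(R.from_quat(s['eef_rot']).as_matrix())
z=m.as_matrix()[:,2]
rel(np.array([.551,-.3195,.06])-.13*z,m)
P=snap('wrist','w1.png'); snap('scene','s1.png')
for o in ('pot','spare'):
  for d in models.place_of('wrist',o): print(o,d)
E
cd pics; python3 -c "
import cv2
cv2.imwrite('m1.png',cv2.resize(cv2.hconcat([cv2.imread('s1.png'),cv2.imread('w1.png')]),(800,300),interpolation=3))"
```

```text
{'clock': np.float64(2.25), 'tool_pos': array([ 0.4366, -0.3611,  0.1861]), 'eef_rot': array([ 0.8056,  0.1549,  0.562 , -0.1059]), 'q': array([ 1.775 ,  1.3868, -1.2196,  2.0448, -0.2886,  0.1376,  0.3349]), 'contact_force': array([-0.8344,  0.1801,  0.2247]), 'opening': np.float64(0.9994), 'finger_force': np.float64(0.0)}
[[ 0.3203  0.3686  0.8727]
 [ 0.1306 -0.9296  0.3447]
 [ 0.9383  0.0036 -0.3459]]
trans [-0.0767 -0.0003  0.0278]
turn [-0.0255  0.0041  0.0131]
pot {'position': [0.5552, -0.3181, -0.0001], 'p': 0.94}
pot {'position': [0.5429, -0.1993, -0.0017], 'p': 0.89}
spare {'position': [0.5306, -0.0749, -0.0019], 'p': 0.59}
```

View pics/m1.png

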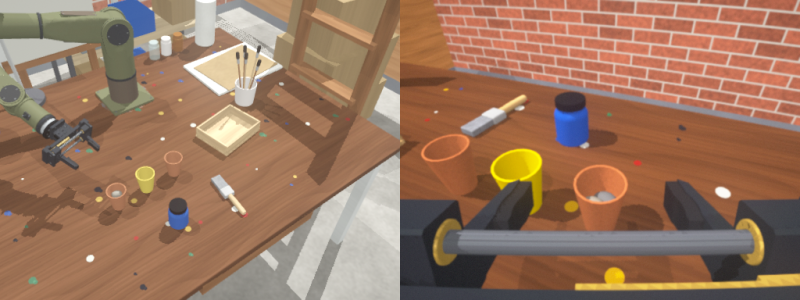

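The arm reached the pose. The wrist view shows the filled pot at about (600,195), centred between the fingers. Next I move in and grip.

Emit:
jog_arm(turn=[[0, 0, 0], [0, 0, 0], [0, 0, 0], [0, 0, 0], [0, 0, 0], [0, 0, 0], [0, 0, 0], [0, 0, 0], [0, 0, 0], [0, 0, 0], [0, 0, 0], [0, 0, 0], [0, 0, 0], [0, 0, 0], [0, 0, 0], [0, 0, 0], [0, 0, 0]], translation=[[-0.04, 0.001, 0.012], [-0.076, 0.003, 0.03], [-0.076, 0.003, 0.03], [-0.076, 0.003, 0.05], [-0.076, 0.003, 0.075], [-0.076, 0.003, 0.1], [-0.076, 0.003, 0.12], [-0.076, 0.003, 0.14], [-0.076, 0.003, 0.15], [-0.076, 0.003, 0.16], [-0.076, 0.003, 0.16], [-0.076, 0.003, 0.16], [-0.076, 0.003, 0.16], [-0.076, 0.003, 0.16], [-0.076, 0.003, 0.16], [-0.076, 0.003, 0.16], [-0.076, 0.003, 0.16]], grip=[0, 0, 0, 0, 0, 0, 0, 0, 0, 0, 0, 1, 1, 1, 1, 1, 1], force=30)

```text
clock: 4.58
tool_pos: [0.5523, -0.3305, 0.0576]
eef_rot: [0.802, 0.159, 0.564, -0.116]
contact_force: [-1.3, 2.1, 3.5]
opening: 0.703
finger_force: 28.4
```

Emit:
jog_arm(turn=[[0, 0, 0], [0, 0, 0], [0, 0, 0], [0, 0, 0], [0, 0, 0], [0, 0, 0], [0, 0, 0], [0, 0, 0]], translation=[[0.01, 0, -0.004], [0.03, 0, -0.011], [0.06, 0, -0.022], [0.1, 0, -0.037], [0.14, 0, -0.052], [0.19, 0, -0.07], [0.19, 0, -0.07], [0.19, 0, -0.07]], grip=[1, 1, 1, 1, 1, 1, 1, 1])

```text
clock: 5.58
tool_pos: [0.5509, -0.3333, 0.2587]
eef_rot: [0.803, 0.159, 0.562, -0.115]
contact_force: [-0.8, 0.6, -2.6]
opening: 0.698
finger_force: 28.5
```

```bash
python3 - <<'E'
from h import *
s=st(); M=R.from_quat(s['eef_rot']).as_matrix(); print(M)
for phi in (10,20,40):
  m=rot(phi,20); print(phi); rel([.48,.237,.2],m)
snap('wrist','w2.png'); snap('scene','s2.png')
for n in ('wrist','scene'):
  for d in models.place_of(n,'pot'): print(n,d)
E
cd pics; python3 -c "
import cv2
cv2.imwrite('m2.png',cv2.resize(cv2.hconcat([cv2.imread('s2.png'),cv2.imread('w2.png')]),(800,300),interpolation=3))"
```

```text
{'clock': np.float64(5.575), 'tool_pos': array([ 0.5509, -0.3333,  0.2587]), 'eef_rot': array([ 0.8034,  0.1587,  0.5624, -0.1146]), 'q': array([ 1.5443,  1.2373, -1.2294,  1.9591, -0.9984,  0.1125,  0.8211]), 'contact_force': array([-0.8309,  0.6403, -2.5658]), 'opening': np.float64(0.6976), 'finger_force': np.float64(28.5295)}
[[ 0.3171  0.3839  0.8672]
 [ 0.126  -0.9234  0.3626]
 [ 0.94   -0.0057 -0.3412]]
10
trans [-0.0058 -0.5535  0.1653]
turn [-0.2082 -0.0002  0.0696]
20
trans [-0.0058 -0.5535  0.1653]
turn [-0.0442 -0.0007  0.01  ]
40
trans [-0.0058 -0.5535  0.1653]
turn [ 0.2839 -0.0017 -0.1092]
wrist {'position': [0.5534, -0.3245, 0.2034], 'p': 0.68}
scene {'position': [0.55, -0.3214, 0.2035], 'p': 0.79}
```

View pics/m2.png

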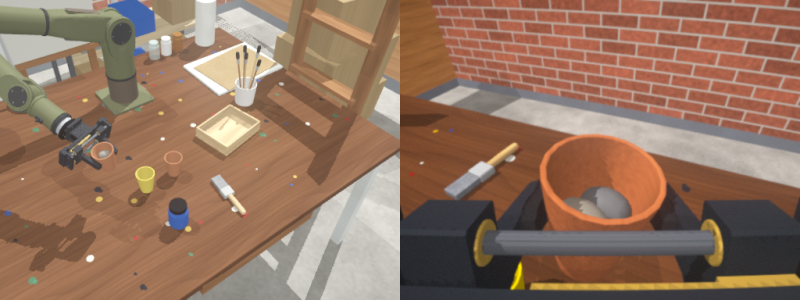

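The pot is gripped upright with the pebbles inside (wrist view around (600,200)). I carry it over the tray.

Emit:
jog_arm(turn=[[0, 0, 0], [0, 0, 0], [0, 0, 0], [0, 0, 0], [0, 0, 0], [0, 0, 0], [0, 0, 0], [0, 0, 0], [0, 0, 0], [0, 0, 0], [0, 0, 0], [0, 0, 0], [0, 0, 0], [0, 0, 0], [0, 0, 0], [0, 0, 0], [0, 0, 0]], translation=[[0.001, -0.02, 0.005], [0.002, -0.05, 0.014], [0.005, -0.09, 0.025], [0.008, -0.135, 0.037], [0.01, -0.18, 0.05], [0.013, -0.225, 0.062], [0.016, -0.27, 0.074], [0.018, -0.315, 0.086], [0.02, -0.36, 0.098], [0.023, -0.405, 0.111], [0.026, -0.45, 0.124], [0.028, -0.49, 0.134], [0.03, -0.52, 0.143], [0.031, -0.54, 0.148], [0.032, -0.553, 0.152], [0.032, -0.553, 0.152], [0.032, -0.553, 0.152]], grip=[1, 1, 1, 1, 1, 1, 1, 1, 1, 1, 1, 1, 1, 1, 1, 1, 1])

```text
clock: 7.9
tool_pos: [0.4757, -0.2117, 0.382]
eef_rot: [0.81, 0.184, 0.538, -0.144]
contact_force: [-0.8, 0.1, -2.6]
opening: 0.705
finger_force: 28.5
```

```bash
python3 - <<'E'
from h import *
s=st(); M=R.from_quat(s['eef_rot']).as_matrix(); print(M)
rel([.48,.237,.18],rot(20,10)); 
E
```

```text
{'clock': np.float64(7.9), 'tool_pos': array([ 0.4757, -0.2117,  0.382 ]), 'eef_rot': array([ 0.8097,  0.1839,  0.5382, -0.1444]), 'q': array([ 1.6517,  0.984 , -1.4725,  2.2209, -0.9996,  0.0431,  0.5352]), 'contact_force': array([-0.8326,  0.1056, -2.6154]), 'opening': np.float64(0.7046), 'finger_force': np.float64(28.5285)}
[[ 0.3529  0.4533  0.8185]
 [ 0.1425 -0.8906  0.4318]
 [ 0.9247 -0.0358 -0.3789]]
trans [-0.1214 -0.3905  0.2737]
turn [-0.1271  0.2162 -0.0005]
```

```bash
cat > kin.py <<'E'
import numpy as np, itertools, json
from scipy.spatial.transform import Rotation as R
from scipy.optimize import least_squares
D=[([1.2288,.69,-.1945,1.5663,.1573,.9025,-.2151],[.2291,-.5808,.2569],[.9824,.1868,-.0002,-.0009]),
([1.775,1.3868,-1.2196,2.0448,-.2886,.1376,.3349],[.4366,-.3611,.1861],[.8056,.1549,.562,-.1059]),
([1.5443,1.2373,-1.2294,1.9591,-.9984,.1125,.8211],[.5509,-.3333,.2587],[.8034,.1587,.5624,-.1146]),
([1.6517,.984,-1.4725,2.2209,-.9996,.0431,.5352],[.4757,-.2117,.382],[.8097,.1839,.5382,-.1444])]
LO=np.array([-3.01,-.46,-1.47,.13,-1,.04,-2.66]);HI=np.array([3.01,2.08,1.51,2.56,4.14,2.09,2.66])
def fk(q,sg,p):
    T=R.identity();x=np.zeros(3); L=[p[0],0,p[1],0,p[2],0,p[3]]
    # axes z y z y z y z ; L before joint 2, 4, 6 and tool; offs in x after j2,j4
    for i in range(7):
        T=T*R.from_euler('zyzyzyz'[i],sg[i]*q[i]+p[7+i])
        x=x+T.apply([p[4+i//2] if i in(2,4) else 0,0,L[i]])
    return x,T
def res(p,sg): 
    o=[]
    for q,x,e in D:
        X,T=fk(q,sg,p); o+=list((X-x)*3)+list((R.from_quat(e).inv()*T).as_rotvec())
    return o+list(.01*np.array(p[4:7]))
if __name__=='__main__':
    out=[]
    for s in itertools.product([1,-1],repeat=4):
      for o1 in (0,np.pi):
       for o7 in (0,np.pi/2,np.pi,-np.pi/2):
        sg=[s[0],1,s[1],1,s[2],1,s[3]]
        p0=[.3,.35,.35,.2,0,0,0,o1,0,0,0,0,0,o7]
        g=np.array(res(p0,sg)); out.append((np.sum(g.reshape(-1)[:24]**2),sg,p0))
    out.sort(key=lambda t:t[0]); best=None
    for _,sg,p0 in out[:40]:
        f=least_squares(res,p0,args=(sg,))
        if best is None or f.cost<best[0]: best=(f.cost,sg,f.x)
    print(best[0],best[1],np.round(best[2],4)); print(np.round(res(best[2],best[1]),4))
    json.dump([best[1],list(best[2])],open('kin.json','w'))
E
python3 kin.py
```

```text
0.001954800519453413 [-1, 1, -1, 1, -1, 1, -1] [ 3.3810e-01  5.6450e-01  3.7960e-01  2.8620e-01 -0.0000e+00 -2.6000e-02
  3.0000e-03 -2.9000e-02  1.4400e-02 -3.4500e-02 -2.7000e-03 -1.1000e-03
  2.3100e-02  1.5273e+00]
[ 0.0233  0.0138 -0.0025  0.0359 -0.0255  0.0117 -0.0013 -0.0024  0.0028
 -0.0028 -0.0125 -0.0036  0.0017 -0.0118  0.0014 -0.016  -0.0076 -0.0071
 -0.0008  0.0096 -0.0016 -0.0171 -0.0019 -0.001  -0.     -0.0003  0.    ]
```

```bash
cat > ik.py <<'E'
from kin import *
sg=[-1,1,-1,1,-1,1,-1]
def P(l): return list(l[:4])+[0,l[4],l[5]]+[0]*6+[np.pi/2]
f=least_squares(lambda l:res(P(l),sg)+[0],[.338,.4,.38,.28,0,0]); pp=P(f.x)
def F(q): return fk(q,sg,pp)
def ik(pos,T,seed,reg=.01):
    def e(q):
        x,t=F(q); return list((x-pos)*5)+list((T.inv()*t).as_rotvec())+list(reg*(q-seed))
    return least_squares(e,np.clip(seed,LO+.06,HI-.06),bounds=(LO+.05,HI-.05))
def err(q,pos,T):
    x,t=F(q); return np.linalg.norm(x-pos),np.degrees((T.inv()*t).magnitude())
E
python3 - <<'E'
from ik import *
np.set_printoptions(precision=3,suppress=True)
print(f.x); print(np.round(f.fun,3))
def rot(phi,p,s=0):
    a,b=np.radians([phi,p]); z=np.array([np.cos(a)*np.cos(b),np.sin(a)*np.cos(b),-np.sin(b)]); y=np.array([np.sin(a),-np.cos(a),0])
    return R.from_matrix(np.c_[np.cross(y,z),y,z])*R.from_euler('z',s,degrees=True)
rng=np.random.default_rng(0)
for phi in (-60,-40,-20,0,20,40,60,80):
  for s in (0,130,-130):
    T=rot(phi,15,s);sol=[]
    for k in range(12):
        g=ik(np.array([.48,.237,.2]),T,rng.uniform(LO,HI),1e-4)
        if max(err(g.x,np.array([.48,.237,.2]),T))<.3: sol.append(g.x)
    print(phi,s,len(sol)); 
    for x in sol[:4]: print('   ',x)
E
```

```text
[ 0.307  0.61   0.374  0.331 -0.072  0.005]
[ 0.093  0.064 -0.005 -0.    -0.    -0.     0.002 -0.025  0.     0.
  0.    -0.     0.022 -0.025  0.017 -0.    -0.     0.    -0.025  0.031
 -0.011 -0.     0.    -0.     0.    -0.001  0.     0.   ]
-60 0 2
    [-1.22   1.142  0.423  1.777  0.852  1.142  2.026]
    [-0.752  1.169 -0.579  1.781  1.163  1.891  1.574]
-60 130 9
    [-1.45   1.345  1.053  1.773  0.309  0.802  0.365]
    [-0.682  1.218 -0.751  1.781  1.186  2.04  -0.761]
    [-1.128  1.113  0.223  1.778  0.947  1.28  -0.359]
    [-1.1    1.107  0.164  1.779  0.971  1.322 -0.39 ]
-60 -130 8
    [-1.516  1.546  1.457  1.773 -0.253  0.79  -0.776]
    [-0.96   1.103 -0.126  1.78   1.065  1.533 -2.266]
    [-1.473  1.389  1.15   1.773  0.181  0.778 -1.243]
    [-1.29   1.178  0.587  1.776  0.754  1.036 -1.873]
-40 0 6
    [-1.615  1.547  1.46   2.06  -0.61   0.291 -2.61 ]
    [-1.615  1.547  1.46   2.06  -0.61   0.291 -2.61 ]
    [-1.615  1.547  1.46   2.06  -0.61   0.291 -2.61 ]
    [-0.737  1.196 -0.741  2.067  1.37   1.975  1.436]
-40 130 7
    [-0.824  1.139 -0.543  2.067  1.374  1
[... 1075 characters left out ...]
0 130 0
20 -130 0
40 0 0
40 130 0
40 -130 0
60 0 0
60 130 0
60 -130 0
80 0 4
    [ 0.672  1.422 -1.19   2.267  3.835  0.224  2.517]
    [ 0.655  1.382 -1.109  2.264  4.09   0.286  2.272]
    [ 0.702  1.53  -1.414  2.268  2.594  0.204 -2.559]
    [ 0.676  1.432 -1.212  2.268  3.74   0.21   2.61 ]
80 130 3
    [ 0.702  1.533 -1.42   2.268  2.566  0.207  1.482]
    [ 0.655  1.382 -1.109  2.264  4.09   0.286  0.003]
    [ 0.702  1.532 -1.418  2.268  2.574  0.206  1.475]
80 -130 9
    [ 0.671  1.42  -1.186  2.267  3.85   0.226 -1.512]
    [ 0.702  1.533 -1.419  2.268  2.57   0.207 -0.267]
    [ 0.683  1.452 -1.252  2.269  3.538  0.191 -1.208]
    [ 0.683  1.453 -1.255  2.269  3.523  0.19  -1.194]
```

```bash
cat > ik.py <<'E'
from kin import D,LO,HI
import numpy as np
from scipy.spatial.transform import Rotation as R
from scipy.optimize import least_squares
np.set_printoptions(precision=3,suppress=True)
def frames(q):
    T=[R.identity()]
    for i in range(7): T.append(T[-1]*R.from_euler('zyzyzyz'[i],(-1 if i%2==0 else 1)*q[i]+(np.pi/2 if i==6 else 0)))
    return T
# (frame index, axis) of unknown offsets
U=[(0,2),(1,0),(3,2),(3,0),(5,2),(5,0),(7,2),(6,0)]
def col(q):
    T=frames(q); return np.array([T[i].apply(np.eye(3)[a]) for i,a in U]).T
A=np.vstack([col(q) for q,_,_ in D]); b=np.hstack([x for _,x,_ in D])
prior=np.array([.33,0,.4,0,.38,0,.29,0]); lam=.01
w=np.linalg.lstsq(np.vstack([A,lam*np.eye(8)]),np.r_[b,lam*prior],rcond=None)[0]
def F(q): return col(q)@w,frames(q)[7]
def err(q,pos,T):
    x,t=F(q); return np.linalg.norm(x-pos)*1000,np.degrees((T.inv()*t).magnitude())
def ik(pos,T,seed,reg=1e-3):
    def e(q):
        x,t=F(q); return list((x-pos)*5)+list((T.inv()*t).as_rotvec())+list(reg*(q-seed))
    return least_squares(e,np.clip(seed,LO+.06,HI-.06),bounds=(LO+.05,HI-.05)).x
def rot(phi,p,s=0):
    a,b=np.radians([phi,p]); z=np.array([np.cos(a)*np.cos(b),np.sin(a)*np.cos(b),-np.sin(b)]); y=np.array([np.sin(a),-np.cos(a),0])
    return R.from_matrix(np.c_[np.cross(y,z),y,z])*R.from_euler('z',s,degrees=True)
E
python3 - <<'E'
from ik import *
print(w,(A@w-b)*1000, np.linalg.svd(A)[1])
E
```

```text
[ 0.309  0.084  0.519 -0.001  0.363 -0.066  0.279  0.116] [ 26.317  17.092  -0.406  -8.451  -2.736   0.185  11.841  -4.486  10.937
  -2.339   2.119 -10.714] [3.757 3.611 1.89  0.933 0.499 0.313 0.207 0.087]
```

```bash
python3 - <<'E'
import itertools
from ik import *
C=[(0,2),(3,2),(5,2),(7,2)]; X=[(1,0),(1,1),(3,0),(3,1),(5,0),(5,1),(6,0),(6,1),(7,0),(7,1),(4,0),(0,0),(0,1)]
out=[]
for k in (1,2,3):
  for c in itertools.combinations(X,k):
    u=C+list(c)
    A=np.vstack([np.array([frames(q)[i].apply(np.eye(3)[a]) for i,a in u]).T for q,_,_ in D])
    w=np.linalg.lstsq(A,b,rcond=None)[0]; out.append((np.abs(A@w-b).max()*1000+3*k,c,w))
out.sort(key=lambda t:t[0])
for o in out[:10]: print(o)
E
```

```text
(np.float64(6.122418854405337), ((1, 1), (3, 1)), array([ 0.347,  0.563,  0.345,  0.307, -0.019, -0.027]))
(np.float64(8.626449802837216), ((3, 1), (0, 0)), array([ 0.349,  0.562,  0.355,  0.301, -0.027, -0.022]))
(np.float64(9.028795617036364), ((1, 1), (3, 1), (5, 1)), array([ 0.347,  0.563,  0.345,  0.307, -0.019, -0.027, -0.   ]))
(np.float64(9.028795617036698), ((1, 1), (3, 1), (6, 1)), array([ 0.347,  0.563,  0.345,  0.307, -0.019, -0.027, -0.   ]))
(np.float64(9.096303995930885), ((1, 1), (3, 1), (0, 0)), array([ 0.347,  0.563,  0.345,  0.307, -0.018, -0.027, -0.001]))
(np.float64(9.119036443460342), ((1, 1), (3, 1), (7, 0)), array([ 0.347,  0.563,  0.345,  0.307, -0.019, -0.027, -0.   ]))
(np.float64(9.120993133889469), ((1, 1), (3, 1), (7, 1)), array([ 0.347,  0.563,  0.345,  0.307, -0.019, -0.027, -0.   ]))
(np.float64(9.123688870588223), ((1, 1), (3, 1), (4, 0)), array([ 0.347,  0.563,  0.345,  0.307, -0.019, -0.027, -0.   ]))
(np.float64(9.130518663910618), ((1, 1), (3, 1), (0, 1)), array([ 0.347,  0.563,  0.345,  0.307, -0.019, -0.027,  0.   ]))
(np.float64(9.131581249548319), ((1, 1), (3, 1), (5, 0)), array([ 0.347,  0.563,  0.345,  0.307, -0.019, -0.027,  0.   ]))
```

```bash
python3 - <<'E'
s=open('ik.py').read()
s=s.replace("U=[(0,2),(1,0),(3,2),(3,0),(5,2),(5,0),(7,2),(6,0)]","U=[(0,2),(3,2),(5,2),(7,2),(1,1),(3,1)]")
i=s.index("prior="); j=s.index("def F(q)")
s=s[:i]+"w=np.linalg.lstsq(A,b,rcond=None)[0]\n"+s[j:]
s+='''
def wristz(q): return (col(q)[:,[0,1,2,4,5]]@w[[0,1,2,4,5]])[2]
def bodyz(q):
    x,T=F(q); return min((x+T.apply([a,c,d]))[2] for a in(-.0375,.0375) for c in(-.0935,.0935) for d in(-.045,-.13))
'''
open('ik.py','w').write(s)
E
cat > plan.py <<'E'
from ik import *
u=np.array([.94,-.006,-.341]); u/=np.linalg.norm(u)
q0=np.array(D[3][0]); rng=np.random.default_rng(1)
def tip(q): return np.degrees(np.arccos(np.clip(frames(q)[7].apply(u)[2],-1,1)))
pos=np.array([.48,.237,.19])
def solve(tipdeg,phi,psi,seed,z):
    # upright at phi, tilt toward azimuth psi by tipdeg
    ax=np.array([-np.sin(psi),np.cos(psi),0]); T=R.from_rotvec(np.radians(tipdeg)*ax)*rot(phi,20)
    p=np.array([.48,.237,z]); q=ik(p,T,seed); e=err(q,p,T); return q if e[0]<3 and e[1]<1.5 else None
S=[]
for phi in range(-100,140,20):
  for psi in np.radians(range(0,360,30)):
    for k in range(3):
      qB=solve(135,phi,psi,rng.uniform(LO,HI) if k else q0,.2)
      if qB is None or bodyz(qB)<.06 or wristz(qB)<.12: continue
      for t in (0,40,70):
        qA=solve(t,phi,psi,qB,.24)
        if qA is None: continue
        I=np.array([q0+(qA-q0)*s for s in np.linspace(0,1,15)]); X=np.array([F(q)[0] for q in I])
        tm=max(tip(q) for q in I); zm=min(bodyz(q) for q in I); low=X[:,2].min()
        J=[tip(qA+(qB-qA)*s) for s in np.linspace(0,1,9)]
        if tm<80 and low>.2 and zm>.12: S.append((np.abs(qA-q0).max()+np.abs(qB-qA).max()+tm/40,tm,phi,np.degrees(psi),t,low,zm,bodyz(qB),wristz(qB),qA,qB))
S.sort(key=lambda t:t[0]); print(len(S))
for s in S[:8]: print(*[np.round(v,2) for v in s])
E
time python3 plan.py
```

```text
82
2.66 3.3 100 30.0 0 0.24 0.22 0.11 0.2 [ 0.64  1.31 -1.27  1.95 -0.1   0.48  0.14] [-0.18  1.33  0.04  1.21 -0.84  2.04 -1.25]
2.71 10.28 120 90.0 0 0.24 0.22 0.15 0.3 [ 0.54  1.39 -1.36  1.66  0.11  0.98  0.04] [-0.71  1.24 -0.02  1.06  0.36  2.04 -0.92]
2.71 10.28 120 90.0 0 0.24 0.22 0.15 0.3 [ 0.54  1.39 -1.36  1.66  0.11  0.98  0.04] [-0.71  1.24 -0.02  1.06  0.36  2.04 -0.92]
2.82 5.61 100 90.0 0 0.24 0.22 0.17 0.33 [ 0.67  1.41 -1.42  1.95  0.26  0.5  -0.23] [-0.75  1.13 -0.19  1.29  0.61  1.84 -1.18]
2.84 5.61 100 30.0 0 0.24 0.22 0.11 0.2 [ 0.67  1.41 -1.42  1.95  0.26  0.5  -0.23] [ 0.1   1.4  -0.63  1.19 -0.49  1.79 -1.66]
2.84 11.26 120 120.0 0 0.24 0.22 0.19 0.33 [ 0.55  1.43 -1.42  1.66  0.18  0.99 -0.03] [-0.8   1.02 -0.4   1.8   1.1   1.6  -1.41]
2.85 5.61 100 90.0 0 0.24 0.22 0.17 0.33 [ 0.67  1.41 -1.42  1.95  0.26  0.5  -0.23] [-0.77  1.13 -0.13  1.29  0.58  1.82 -1.14]
2.9 5.61 100 30.0 0 0.24 0.22 0.11 0.2 [ 0.67  1.41 -1.42  1.95  0.26  0.5  -0.23] [ 0.13  1.42 -0.73  1.19 -0.43  1.76 -1.72]
real	2m27.317s
user	2m27.714s
sys	0m0.188s
```

```bash
cat > way.py <<'E'
from ik import *
def way(q0,q1,n):
    x0,T0=F(q0)
    for s in np.linspace(0,1,n+1)[1:]:
        q=q0+(q1-q0)*s; x,T=F(q)
        print(np.round((T0.inv()*T).as_rotvec(),2).tolist(),np.round(T0.inv().apply(x-x0),3).tolist(),x,frames(q)[7].apply([.94,-.006,-.341])[2].round(2))
E
python3 - <<'E'
from way import *
q0=np.array(D[3][0]); qA=ik(np.array([.48,.237,.26]),rot(100,20),np.array([.64,1.31,-1.27,1.95,-.1,.48,.14]))
print(qA); way(q0,qA,14)
E
```

```text
[ 0.647  1.273 -1.29   1.946 -0.121  0.49   0.118]
[0.08, 0.02, -0.04] [0.01, -0.019, 0.027] [ 0.493 -0.182  0.382] 1.0
[0.16, 0.04, -0.07] [0.018, -0.04, 0.053] [ 0.508 -0.151  0.38 ] 1.0
[0.25, 0.05, -0.1] [0.024, -0.063, 0.078] [ 0.52  -0.119  0.377] 1.0
[0.33, 0.07, -0.14] [0.028, -0.088, 0.101] [ 0.529 -0.086  0.373] 1.0
[0.41, 0.07, -0.17] [0.03, -0.115, 0.123] [ 0.536 -0.052  0.367] 1.0
[0.5, 0.08, -0.2] [0.03, -0.143, 0.144] [ 0.539 -0.018  0.361] 1.0
[0.58, 0.08, -0.24] [0.028, -0.172, 0.162] [0.54  0.016 0.352] 1.0
[0.67, 0.08, -0.27] [0.024, -0.203, 0.179] [0.539 0.05  0.343] 1.0
[0.76, 0.08, -0.3] [0.017, -0.234, 0.195] [0.535 0.083 0.332] 1.0
[0.84, 0.07, -0.34] [0.008, -0.266, 0.208] [0.528 0.116 0.32 ] 1.0
[0.93, 0.06, -0.37] [-0.003, -0.298, 0.219] [0.519 0.148 0.307] 1.0
[1.01, 0.05, -0.41] [-0.016, -0.33, 0.229] [0.508 0.179 0.293] 1.0
[1.09, 0.03, -0.45] [-0.03, -0.362, 0.237] [0.495 0.209 0.277] 1.0
[1.18, 0.01, -0.49] [-0.047, -0.393, 0.243] [0.48  0.237 0.26 ] 1.0
```

Emit:
jog_arm(turn=[[0.08, 0.02, -0.04], [0.16, 0.04, -0.07], [0.25, 0.05, -0.1], [0.25, 0.05, -0.1]], translation=[[0.01, -0.019, 0.027], [0.018, -0.04, 0.053], [0.024, -0.063, 0.078], [0.024, -0.063, 0.078]], grip=[1, 1, 1, 1])

```text
clock: 8.4
tool_pos: [0.5203, -0.1168, 0.3768]
eef_rot: [0.761, 0.287, 0.538, -0.223]
contact_force: [0.2, 0.1, -2.7]
opening: 0.702
finger_force: 28.5
```

```bash
python3 - <<'E'
from h import *
from way import *
s=st(); q=np.array(s['q']); print(F(q)[0])
qA=ik(np.array([.48,.237,.26]),rot(100,20),np.array([.64,1.31,-1.27,1.95,-.1,.48,.14]))
way(q,qA,14)
E
```

```text
{'clock': np.float64(8.4), 'tool_pos': array([ 0.52 , -0.117,  0.377]), 'eef_rot': array([ 0.761,  0.287,  0.538, -0.223]), 'q': array([ 1.425,  1.024, -1.4  ,  2.158, -0.94 ,  0.172,  0.569]), 'contact_force': array([ 0.153,  0.133, -2.738]), 'opening': np.float64(0.7018), 'finger_force': np.float64(28.5136)}
[ 0.52  -0.117  0.377]
[0.07, 0.01, -0.03] [0.004, -0.014, 0.023] [ 0.528 -0.091  0.374] 1.0
[0.13, 0.02, -0.05] [0.008, -0.029, 0.045] [ 0.533 -0.065  0.371] 1.0
[0.2, 0.03, -0.08] [0.01, -0.046, 0.066] [ 0.537 -0.038  0.366] 1.0
[0.27, 0.03, -0.1] [0.011, -0.064, 0.087] [ 0.54  -0.011  0.361] 1.0
[0.33, 0.04, -0.13] [0.01, -0.083, 0.106] [0.54  0.015 0.355] 1.0
[0.4, 0.04, -0.15] [0.009, -0.103, 0.125] [0.539 0.042 0.348] 1.0
[0.47, 0.04, -0.18] [0.006, -0.124, 0.143] [0.536 0.068 0.34 ] 1.0
[0.54, 0.03, -0.2] [0.001, -0.146, 0.16] [0.532 0.094 0.331] 1.0
[0.61, 0.03, -0.23] [-0.004, -0.168, 0.176] [0.527 0.12  0.321] 1.0
[0.67, 0.02, -0.25] [-0.011, -0.191, 0.19] [0.52  0.145 0.311] 1.0
[0.74, 0.01, -0.28] [-0.019, -0.214, 0.204] [0.512 0.169 0.299] 1.0
[0.81, -0.0, -0.3] [-0.029, -0.237, 0.217] [0.502 0.192 0.287] 1.0
[0.87, -0.02, -0.33] [-0.039, -0.261, 0.228] [0.492 0.215 0.274] 1.0
[0.94, -0.03, -0.36] [-0.051, -0.284, 0.239] [0.48  0.237 0.26 ] 1.0
```

Works as predicted, and the model matches to the millimetre.

Emit:
jog_arm(turn=[[0.07, 0.01, -0.03], [0.13, 0.02, -0.05], [0.2, 0.03, -0.08], [0.27, 0.03, -0.1], [0.33, 0.04, -0.13], [0.4, 0.04, -0.15], [0.47, 0.04, -0.18], [0.54, 0.03, -0.2], [0.61, 0.03, -0.23], [0.67, 0.02, -0.25], [0.74, 0.01, -0.28], [0.81, 0, -0.3], [0.87, -0.02, -0.33], [0.94, -0.03, -0.36], [0.94, -0.03, -0.36]], translation=[[0.004, -0.014, 0.023], [0.008, -0.029, 0.045], [0.01, -0.046, 0.066], [0.011, -0.064, 0.087], [0.01, -0.083, 0.106], [0.009, -0.103, 0.125], [0.006, -0.124, 0.143], [0.001, -0.146, 0.16], [-0.004, -0.168, 0.176], [-0.011, -0.191, 0.19], [-0.019, -0.214, 0.204], [-0.029, -0.237, 0.217], [-0.039, -0.261, 0.228], [-0.051, -0.284, 0.239], [-0.051, -0.284, 0.239]], grip=[1, 1, 1, 1, 1, 1, 1, 1, 1, 1, 1, 1, 1, 1, 1])

```text
clock: 10.28
tool_pos: [0.48, 0.2362, 0.2595]
eef_rot: [0.525, 0.627, 0.369, -0.441]
contact_force: [0.5, 0.2, -1.9]
opening: 0.701
finger_force: 28.5
```

```bash
cat > pour.py <<'E'
from h import *
from way import *
s=st(); q0=np.array(s['q']); x0=np.array(s['tool_pos']); T0=R.from_quat(s['eef_rot']); u=[.94,-.006,-.341]
for sgn in (1,-1):
  for dp in (0,15,30):
   q=q0.copy(); print(sgn,dp)
   for k in range(0,151,15):
    a=min(k/90,1)
    T=rot(100,20-dp*a,sgn*k)
    t=np.array([.48,.237,.26-.06*a]); q=ik(t,T,q)
    ux=T.apply(u)
    if k>=90: print(k,np.degrees(np.arccos(ux[2])).round(0),'mouth',(t+.029*ux),'body',bodyz(q).round(3),wristz(q).round(3),q,np.array(err(q,t,T)).round(1))
E
python3 pour.py
```

```text
{'clock': np.float64(10.275), 'tool_pos': array([0.48 , 0.236, 0.26 ]), 'eef_rot': array([ 0.525,  0.627,  0.369, -0.441]), 'q': array([ 0.576,  1.147, -1.066,  1.947, -0.583,  0.563,  0.58 ]), 'contact_force': array([ 0.486,  0.183, -1.932]), 'opening': np.float64(0.7008), 'finger_force': np.float64(28.5233)}
1 0
90 83.0 mouth [0.508 0.233 0.204] body 0.128 0.305 [ 0.431  1.127 -0.747  1.953 -0.95   0.683 -0.537] [0. 0.]
105 96.0 mouth [0.508 0.23  0.197] body 0.121 0.305 [ 0.431  1.127 -0.747  1.953 -0.95   0.683 -0.798] [0. 0.]
120 109.0 mouth [0.506 0.227 0.191] body 0.122 0.305 [ 0.431  1.127 -0.747  1.953 -0.95   0.683 -1.06 ] [0. 0.]
135 120.0 mouth [0.502 0.225 0.185] body 0.128 0.305 [ 0.431  1.127 -0.747  1.953 -0.95   0.683 -1.322] [0. 0.]
150 130.0 mouth [0.497 0.222 0.181] body 0.141 0.305 [ 0.431  1.127 -0.747  1.953 -0.95   0.683 -1.584] [0. 0.]
1 15
90 88.0 mouth [0.509 0.232 0.201] body 0.111 0.227 [ 0.499  1.311 -0.811  1.902 -0.95   0.813 -0.446] [0. 0.]
105 102.0 mouth [0.508 0.231 0.194] body 0.104 0.227 [ 0.499  1.311 -0.811  1.902 -0.95   0.813 -0.707] [0. 0.]

[... 1895 characters left out ...]
   2.427] [0. 0.]
150 142.0 mouth [0.469 0.223 0.177] body 0.124 0.236 [ 0.714  1.649 -1.42   1.909  0.171  0.524  2.61 ] [1.9 2.6]
-1 30
90 94.0 mouth [0.455 0.223 0.198] body 0.085 0.147 [ 0.724  1.838 -1.42   1.825 -0.092  0.659  1.928] [0. 0.]
105 108.0 mouth [0.456 0.224 0.191] body 0.079 0.147 [ 0.724  1.838 -1.42   1.825 -0.092  0.659  2.19 ] [0. 0.]
120 122.0 mouth [0.458 0.226 0.185] body 0.079 0.147 [ 0.724  1.838 -1.42   1.825 -0.092  0.659  2.452] [0. 0.]
135 136.0 mouth [0.462 0.227 0.179] body 0.088 0.16 [ 0.725  1.811 -1.42   1.832 -0.046  0.65   2.61 ] [2.9 4.1]
150 150.0 mouth [0.468 0.229 0.175] body 0.105 0.196 [ 0.739  1.742 -1.42   1.908  0.095  0.531  2.61 ] [10.4 13.8]
```

```bash
python3 - <<'E'
from h import *
from way import rot,ik,F,bodyz
s=r.get_state(); q=np.array(s['q']); x0=np.array(s['tool_pos']); T0=R.from_quat(s['eef_rot'])
pr=None
for k in list(range(10,91,10))+list(range(95,151,5)):
    a=min(k/90,1); T=rot(100,20-15*a,k); t=np.array([.48-.025*a,.237,.26-.095*a])
    if k==100: x0,T0=pr; print('second call')
    q=ik(t,T,q); print(k,np.round((T0.inv()*T).as_rotvec(),2).tolist(),np.round(T0.inv().apply(t-x0),3).tolist(),bodyz(q).round(3)); pr=(t,T)
E
```

```text
10 [0.0, 0.03, 0.18] [-0.009, -0.003, 0.005] 0.213
20 [0.01, 0.05, 0.35] [-0.019, -0.005, 0.009] 0.187
30 [0.02, 0.08, 0.52] [-0.029, -0.008, 0.013] 0.163
40 [0.04, 0.11, 0.7] [-0.038, -0.011, 0.017] 0.142
50 [0.06, 0.13, 0.87] [-0.048, -0.014, 0.021] 0.123
60 [0.09, 0.16, 1.05] [-0.058, -0.016, 0.025] 0.106
70 [0.12, 0.18, 1.22] [-0.068, -0.019, 0.029] 0.093
80 [0.16, 0.19, 1.39] [-0.077, -0.022, 0.033] 0.083
90 [0.2, 0.2, 1.56] [-0.087, -0.025, 0.037] 0.076
95 [0.21, 0.2, 1.65] [-0.087, -0.025, 0.037] 0.073
second call
100 [-0.0, -0.0, 0.09] [0.0, 0.0, 0.0] 0.071
105 [-0.0, 0.0, 0.17] [0.0, 0.0, 0.0] 0.069
110 [-0.0, 0.0, 0.26] [0.0, 0.0, 0.0] 0.069
115 [-0.0, 0.0, 0.35] [0.0, 0.0, 0.0] 0.069
120 [0.0, 0.0, 0.44] [0.0, 0.0, 0.0] 0.07
125 [-0.0, 0.0, 0.52] [0.0, 0.0, 0.0] 0.071
130 [-0.0, 0.0, 0.61] [0.0, 0.0, 0.0] 0.074
135 [-0.0, -0.0, 0.7] [0.0, 0.0, 0.0] 0.077
140 [-0.0, 0.0, 0.79] [0.0, 0.0, 0.0] 0.08
145 [-0.0, 0.0, 0.87] [0.0, 0.0, 0.0] 0.085
150 [-0.0, 0.0, 0.96] [0.0, 0.0, 0.0] 0.09
```

Emit:
jog_arm(turn=[[0, 0.03, 0.18], [0.01, 0.05, 0.35], [0.02, 0.08, 0.52], [0.04, 0.11, 0.7], [0.06, 0.13, 0.87], [0.09, 0.16, 1.05], [0.12, 0.18, 1.22], [0.16, 0.19, 1.39], [0.2, 0.2, 1.56], [0.2, 0.2, 1.56]], translation=[[-0.009, -0.003, 0.005], [-0.019, -0.005, 0.009], [-0.029, -0.008, 0.013], [-0.038, -0.011, 0.017], [-0.048, -0.014, 0.021], [-0.058, -0.016, 0.025], [-0.068, -0.019, 0.029], [-0.077, -0.022, 0.033], [-0.087, -0.025, 0.037], [-0.087, -0.025, 0.037]], grip=[1, 1, 1, 1, 1, 1, 1, 1, 1, 1])

```text
clock: 11.52
tool_pos: [0.4557, 0.2346, 0.164]
eef_rot: [0.736, 0.064, -0.057, -0.671]
contact_force: [-0.2, -0.3, -2.1]
opening: 0.701
finger_force: 28.3
```

Emit:
jog_arm(turn=[[0, 0, 0.09], [0, 0, 0.17], [0, 0, 0.26], [0, 0, 0.35], [0, 0, 0.44], [0, 0, 0.52], [0, 0, 0.61], [0, 0, 0.7], [0, 0, 0.79], [0, 0, 0.87], [0, 0, 0.96], [0, 0, 1.05], [0, 0, 1.05], [0, 0, 1.05], [0, 0, 1.05], [0, 0, 1.05], [0, 0, 1.05]], translation=[[0, 0, 0], [0, 0, 0], [0, 0, 0], [0, 0, 0], [0, 0, 0], [0, 0, 0], [0, 0, 0], [0, 0, 0], [0, 0, 0], [0, 0, 0], [0, 0, 0], [0, 0, 0], [0, 0, 0], [0, 0, 0], [0, 0, 0], [0, 0, 0], [0, 0, 0]], grip=[1, 1, 1, 1, 1, 1, 1, 1, 1, 1, 1, 1, 1, 1, 1, 1, 1])

```text
clock: 13.65
tool_pos: [0.4546, 0.2361, 0.1654]
eef_rot: [0.67, -0.312, -0.387, -0.552]
contact_force: [-0.1, -0.3, -1.1]
opening: 0.711
finger_force: 28.3
```

```bash
python3 - <<'E'
from h import *
s=st(); print(R.from_quat(s['eef_rot']).apply([.94,-.006,-.341]))
a=snap('scene','s3.png'); b=snap('top','t3.png')
for n in ('scene','top'):
  print(n,[(np.round(d['position'],3),round(d['p'],2)) for d in models.place_of(n,'pebble0')])
cv2.imwrite('pics/m3.png',np.hstack([cv2.resize(a[60:252,180:436],(400,300)),cv2.resize(b[120:270,100:300],(400,300))])[:,:,::-1])
E
```

```text
{'clock': np.float64(13.65), 'tool_pos': array([0.4546, 0.2361, 0.1654]), 'eef_rot': array([ 0.6695, -0.3118, -0.3871, -0.552 ]), 'q': array([ 0.4937,  1.3611, -0.7654,  1.9494, -0.9873,  0.7861, -1.3716]), 'contact_force': array([-0.0867, -0.2512, -1.0701]), 'opening': np.float64(0.7107), 'finger_force': np.float64(28.3464)}
[ 0.54   -0.324  -0.7768]
scene [(array([0.529, 0.272, 0.021]), 0.59), (array([0.542, 0.24 , 0.021]), 0.52), (array([0.532, 0.198, 0.02 ]), 0.47)]
top [(array([0.543, 0.236, 0.025]), 0.61), (array([0.528, 0.276, 0.019]), 0.5), (array([0.476, 0.239, 0.   ]), 0.36)]
```

View pics/m3.png

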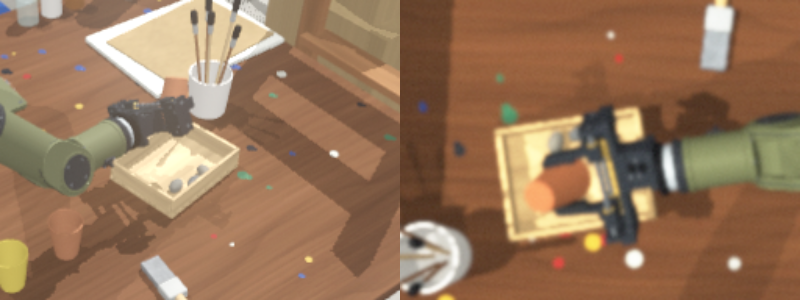

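Three pebbles lie in the tray (scene crop around (185,180)), and the wrist force dropped to the weight of the empty pot. Next I find a reachable spot to stand the pot.

```bash
python3 - <<'E'
from h import *
from way import rot,ik,F,bodyz,wristz,err
q=np.array(r.get_state()['q'])
qa=q
for k in (120,90,60,30,0): qa=ik(np.array([.48,.22,.26]),rot(100,20,k),qa)
print(qa)
for p in ([.40,.03],[.42,.03],[.44,.02],[.46,.03],[.47,-.2],[.45,-.3]):
  for phi in (40,60,80,100):
    x=qa; out=[]
    for z in (.26,.2,.12,.06):
      x=ik(np.array(p+[z]),rot(phi,20),x); out.append(np.array(err(x,np.array(p+[z]),rot(phi,20))).round(0))
    T=rot(phi,20); 
    print(p,phi,[o.tolist() for o in out],x,bodyz(x).round(3),wristz(x).round(3))
E
```

```text
[ 0.687  1.299 -1.328  1.94  -0.027  0.524  0.036]
[0.4, 0.03] 40 [[35.0, 21.0], [36.0, 22.0], [34.0, 22.0], [29.0, 20.0]] [ 1.411  1.85  -1.007  2.252 -0.95   0.09   1.463] 0.012 0.092
[0.4, 0.03] 60 [[10.0, 6.0], [11.0, 7.0], [11.0, 7.0], [10.0, 7.0]] [ 1.241  1.663 -0.982  2.26  -0.95   0.09   1.394] 0.032 0.146
[0.4, 0.03] 80 [[0.0, 0.0], [0.0, 0.0], [0.0, 0.0], [0.0, 0.0]] [ 1.162  1.606 -1.049  2.136  0.198  0.324  0.261] 0.04 0.165
[0.4, 0.03] 100 [[0.0, 0.0], [0.0, 0.0], [0.0, 0.0], [0.0, 0.0]] [ 1.035  1.586 -1.089  1.903  0.233  0.769  0.291] 0.04 0.165
[0.42, 0.03] 40 [[33.0, 21.0], [34.0, 22.0], [32.0, 22.0], [29.0, 20.0]] [ 1.367  1.834 -1.032  2.22  -0.95   0.09   1.424] 0.013 0.096
[0.42, 0.03] 60 [[8.0, 5.0], [10.0, 6.0], [10.0, 7.0], [9.0, 6.0]] [ 1.211  1.654 -1.     2.23  -0.95   0.09   1.365] 0.033 0.148
[0.42, 0.03] 80 [[0.0, 0.0], [0.0, 0.0], [0.0, 0.0], [0.0, 0.0]] [ 1.139  1.605 -1.065  2.092  0.185  0.35   0.255] 0.04 0.165
[0.42, 0.03] 100 [[0.0, 0.0], [0.0, 0.0], [0.0, 0.0], [0.0, 0.0]] [ 1.012  1.587 -1.1    1.852  0.221  0.8    0.29 ] 0.04 0.165
[0.44, 0.
[... 1346 characters left out ...]
] [ 1.308  1.584 -1.121  1.525  0.165  1.078  0.337] 0.04 0.165
[0.47, -0.2] 100 [[0.0, 0.0], [0.0, 0.0], [0.0, 0.0], [0.0, 0.0]] [ 1.137  1.595 -1.129  1.28   0.229  1.47   0.421] 0.04 0.165
[0.45, -0.3] 40 [[0.0, 0.0], [0.0, 0.0], [0.0, 0.0], [0.0, 0.0]] [ 1.654  1.6   -1.123  1.845  0.088  0.437  0.25 ] 0.04 0.165
[0.45, -0.3] 60 [[0.0, 0.0], [0.0, 0.0], [0.0, 0.0], [0.0, 0.0]] [ 1.523  1.582 -1.117  1.563  0.117  0.921  0.314] 0.04 0.165
[0.45, -0.3] 80 [[0.0, 0.0], [0.0, 0.0], [0.0, 0.0], [0.0, 0.0]] [ 1.358  1.591 -1.12   1.29   0.174  1.351  0.391] 0.04 0.165
[0.45, -0.3] 100 [[0.0, 0.0], [0.0, 0.0], [0.0, 0.0], [0.0, 0.0]] [ 1.177  1.61  -1.123  1.04   0.258  1.728  0.502] 0.04 0.165
```

```bash
python3 - <<'E'
from h import *
from way import rot,ik,F,bodyz,wristz,err
s=r.get_state(); q=np.array(s['q'])
def seq(P,q,x0,T0):
    for t,a in P:
        t=np.array(t); T=rot(*a); q=ik(t,T,q)
        print(np.round((T0.inv()*T).as_rotvec(),2).tolist(),np.round(T0.inv().apply(t-x0),3).tolist(),q,np.array(err(q,t,T)).round(0),bodyz(q).round(2))
    return q,t,T
P=[]
for i in range(1,19):
    f=i/18; P.append(([.455+.025*f,.236-.03*f,.166+.12*min(1,1.5*f)],(100,5+15*f,155*(1-f))))
c=seq(P,q,np.array(s['tool_pos']),R.from_quat(s['eef_rot']))
print('carry'); P=[]
for i in range(1,13):
    f=i/12; P.append(([.48-.08*f,.206-.166*f,.286-.1*f],(100-20*f,20,0)))
c=seq(P,*c)
q=c[0]
print('down'); 
for ph in (0,45,-45,90,-90):
  for z in (.3,.1): t=np.array([.40,.04,z]); q=ik(t,rot(ph,90),q); print(ph,z,q,np.array(err(q,t,rot(ph,90))).round(0))
E
```

```text
[-0.0, 0.01, -0.06] [-0.008, -0.006, -0.003] [ 0.518  1.352 -0.813  1.955 -0.95   0.75  -1.366] [0. 0.] 0.1
[-0.01, 0.02, -0.21] [-0.016, -0.012, -0.006] [ 0.537  1.339 -0.851  1.961 -0.915  0.72  -1.272] [0. 0.] 0.1
[-0.02, 0.03, -0.36] [-0.024, -0.018, -0.009] [ 0.555  1.327 -0.89   1.965 -0.878  0.693 -1.181] [0. 0.] 0.11
[-0.04, 0.04, -0.51] [-0.032, -0.024, -0.011] [ 0.572  1.314 -0.928  1.969 -0.837  0.668 -1.093] [0. 0.] 0.11
[-0.05, 0.05, -0.66] [-0.04, -0.03, -0.014] [ 0.589  1.302 -0.966  1.971 -0.793  0.645 -1.009] [0. 0.] 0.12
[-0.07, 0.05, -0.81] [-0.048, -0.036, -0.017] [ 0.604  1.291 -1.003  1.973 -0.746  0.626 -0.928] [0. 0.] 0.14
[-0.09, 0.06, -0.96] [-0.056, -0.041, -0.02] [ 0.619  1.279 -1.039  1.973 -0.697  0.61  -0.849] [0. 0.] 0.15
[-0.1, 0.06, -1.11] [-0.064, -0.047, -0.023] [ 0.633  1.267 -1.075  1.972 -0.646  0.596 -0.772] [0. 0.] 0.16
[-0.12, 0.06, -1.26] [-0.072, -0.053, -0.025] [ 0.646  1.256 -1.11   1.97  -0.594  0.586 -0.697] [0. 0.] 0.17
[-0.14, 0.05, -1.41] [-0.08, -0.059, -0.028] [ 0.659  1.245 -1.145  1.967 -0.54   0.58  -0.623] [0. 0.] 0.18
[-0.17, 
[... 2143 characters left out ...]
0.072  0.31   0.127] [0. 0.] 0.17
down
0 0.3 [ 0.144  0.366 -0.496  2.123  0.264  0.711 -2.097] [0. 0.]
0 0.1 [-0.152  0.765 -0.098  2.332  0.818  0.09  -2.61 ] [1. 1.]
45 0.3 [ 0.296  0.402 -0.719  2.116  0.386  0.754 -1.455] [0. 0.]
45 0.1 [ 0.202  0.842 -0.688  2.328  1.386  0.503 -2.446] [0. 0.]
-45 0.3 [-0.169  0.338 -0.062  2.137  0.033  0.668 -2.61 ] [0. 0.]
-45 0.1 [-0.205  0.765 -0.011  2.317  0.042  0.09  -2.61 ] [3. 2.]
90 0.3 [ 0.285  0.399 -0.703  2.117  0.377  0.75  -0.659] [0. 0.]
90 0.1 [ 0.194  0.838 -0.673  2.328  1.386  0.491 -1.658] [0. 0.]
-90 0.3 [ 0.64   0.67  -1.42   2.103  0.774  1.072  1.965] [0. 0.]
-90 0.1 [ 0.458  1.082 -1.244  2.315  1.39   1.016  1.418] [0. 0.]
```

Emit:
jog_arm(turn=[[0, 0.01, -0.06], [-0.01, 0.02, -0.21], [-0.02, 0.03, -0.36], [-0.04, 0.04, -0.51], [-0.05, 0.05, -0.66], [-0.07, 0.05, -0.81], [-0.09, 0.06, -0.96], [-0.1, 0.06, -1.11], [-0.12, 0.06, -1.26], [-0.14, 0.05, -1.41], [-0.17, 0.05, -1.56], [-0.19, 0.04, -1.71], [-0.21, 0.03, -1.86], [-0.24, 0.01, -2.01], [-0.26, -0.01, -2.16], [-0.29, -0.03, -2.31], [-0.31, -0.06, -2.45], [-0.34, -0.09, -2.6], [-0.34, -0.09, -2.6]], translation=[[-0.008, -0.006, -0.003], [-0.016, -0.012, -0.006], [-0.024, -0.018, -0.009], [-0.032, -0.024, -0.011], [-0.04, -0.03, -0.014], [-0.048, -0.036, -0.017], [-0.056, -0.041, -0.02], [-0.064, -0.047, -0.023], [-0.072, -0.053, -0.025], [-0.08, -0.059, -0.028], [-0.088, -0.065, -0.031], [-0.096, -0.071, -0.034], [-0.095, -0.071, -0.036], [-0.094, -0.072, -0.037], [-0.094, -0.073, -0.039], [-0.093, -0.074, -0.041], [-0.092, -0.075, -0.043], [-0.091, -0.076, -0.045], [-0.091, -0.076, -0.045]], grip=[1, 1, 1, 1, 1, 1, 1, 1, 1, 1, 1, 1, 1, 1, 1, 1, 1, 1, 1])

```text
clock: 16.23
tool_pos: [0.4802, 0.2059, 0.2866]
eef_rot: [0.526, 0.629, 0.368, -0.439]
contact_force: [-0.7, -0.6, -0.5]
opening: 0.698
finger_force: 28.5
```

```bash
cat > seq.py <<'E'
from h import *
from way import rot,ik,F,bodyz,wristz,err
def seq(P,q,x0,T0):
    for t,a in P:
        t=np.array(t); T=rot(*a); q=ik(t,T,q)
        print(np.round((T0.inv()*T).as_rotvec(),2).tolist(),np.round(T0.inv().apply(t-x0),3).tolist(),q.round(2),np.array(err(q,t,T)).round(0),bodyz(q).round(2))
    return q,t,T
def cur():
    s=r.get_state(); return np.array(s['q']),np.array(s['tool_pos']),R.from_quat(s['eef_rot'])
E
python3 - <<'E'
from seq import *
s=st(); print(R.from_quat(s['eef_rot']).apply([.94,-.006,-.341]))
P=[]
for i in range(1,17):
    f=i/16; P.append(([.48-.03*f,.206-.496*f,.286-.106*f],(100-40*f,20,0)))
seq(P,*cur())
cams.snapshot('scene')
for d in models.place_of('scene','pot'): print(d)
print([d['position'] for d in models.place_of('scene','pebble0')])
E
```

```text
{'clock': np.float64(16.225), 'tool_pos': array([0.48 , 0.206, 0.287]), 'eef_rot': array([ 0.526,  0.629,  0.368, -0.439]), 'q': array([ 0.714,  1.241, -1.33 ,  1.929, -0.1  ,  0.575,  0.073]), 'contact_force': array([-0.687, -0.62 , -0.469]), 'opening': np.float64(0.6984), 'finger_force': np.float64(28.464)}
[-0.008  0.002  1.   ]
[-0.04, 0.0, 0.02] [-0.017, -0.007, -0.026] [ 0.78  1.25 -1.33  1.96 -0.1   0.57  0.09] [0. 0.] 0.26
[-0.08, 0.0, 0.03] [-0.034, -0.015, -0.052] [ 0.85  1.26 -1.32  1.98 -0.09  0.57  0.1 ] [0. 0.] 0.25
[-0.12, 0.0, 0.05] [-0.05, -0.022, -0.078] [ 0.91  1.27 -1.31  1.99 -0.08  0.57  0.11] [0. 0.] 0.25
[-0.16, 0.0, 0.06] [-0.067, -0.029, -0.104] [ 0.98  1.28 -1.3   2.   -0.08  0.59  0.13] [0. 0.] 0.24
[-0.21, 0.0, 0.08] [-0.083, -0.037, -0.13] [ 1.04  1.29 -1.29  2.   -0.07  0.6   0.14] [0. 0.] 0.23
[-0.25, 0.0, 0.09] [-0.1, -0.044, -0.156] [ 1.1   1.29 -1.28  1.99 -0.06  0.62  0.15] [0. 0.] 0.23
[-0.29, 0.0, 0.11] [-0.117, -0.051, -0.182] [ 1.16  1.3  -1.27  1.98 -0.05  0.65  0.17] [0. 0.] 0.22
[-0.33, 0.0, 0.12] [-0.133, -0.058, -0.208] [ 1.22  1.31 -1.26 
[... 342 characters left out ...]
9, 0.0, 0.18] [-0.2, -0.088, -0.313] [ 1.41  1.35 -1.21  1.84 -0.02  0.79  0.22] [0. 0.] 0.19
[-0.53, 0.0, 0.2] [-0.216, -0.095, -0.339] [ 1.44  1.36 -1.2   1.8  -0.02  0.82  0.23] [0. 0.] 0.18
[-0.57, 0.0, 0.21] [-0.233, -0.102, -0.365] [ 1.48  1.37 -1.19  1.76 -0.02  0.85  0.24] [0. 0.] 0.17
[-0.62, 0.0, 0.23] [-0.249, -0.109, -0.391] [ 1.51  1.38 -1.18  1.72 -0.02  0.88  0.25] [0. 0.] 0.17
[-0.66, 0.0, 0.24] [-0.266, -0.117, -0.417] [ 1.54  1.39 -1.17  1.67 -0.01  0.91  0.25] [0. 0.] 0.16
{'position': [0.7493, 0.0185, 0.0014], 'p': 0.72}
{'position': [0.4707, 0.2086, 0.2335], 'p': 0.57}
{'position': [0.5409, -0.1971, 0.0002], 'p': 0.56}
[[0.5312, 0.2003, 0.0218], [0.5286, 0.2707, 0.0199]]
```

Emit:
jog_arm(turn=[[-0.04, 0, 0.02], [-0.08, 0, 0.03], [-0.12, 0, 0.05], [-0.16, 0, 0.06], [-0.21, 0, 0.08], [-0.25, 0, 0.09], [-0.29, 0, 0.11], [-0.33, 0, 0.12], [-0.37, 0, 0.14], [-0.41, 0, 0.15], [-0.45, 0, 0.17], [-0.49, 0, 0.18], [-0.53, 0, 0.2], [-0.57, 0, 0.21], [-0.62, 0, 0.23], [-0.66, 0, 0.24], [-0.66, 0, 0.24], [-0.66, 0, 0.24]], translation=[[-0.017, -0.007, -0.026], [-0.034, -0.015, -0.052], [-0.05, -0.022, -0.078], [-0.067, -0.029, -0.104], [-0.083, -0.037, -0.13], [-0.1, -0.044, -0.156], [-0.117, -0.051, -0.182], [-0.133, -0.058, -0.208], [-0.15, -0.066, -0.234], [-0.166, -0.073, -0.26], [-0.183, -0.08, -0.287], [-0.2, -0.088, -0.313], [-0.216, -0.095, -0.339], [-0.233, -0.102, -0.365], [-0.249, -0.109, -0.391], [-0.266, -0.117, -0.417], [-0.266, -0.117, -0.417], [-0.266, -0.117, -0.417]], grip=[1, 1, 1, 1, 1, 1, 1, 1, 1, 1, 1, 1, 1, 1, 1, 1, 1, 1])

```text
clock: 18.62
tool_pos: [0.4495, -0.2888, 0.1799]
eef_rot: [0.71, 0.409, 0.497, -0.286]
contact_force: [0.4, 0.2, -0.7]
opening: 0.7
finger_force: 28.5
```

```bash
python3 - <<'E'
from seq import *
s=st(); M=R.from_quat(s['eef_rot']); print(M.apply([.94,-.006,-.341]))
P=[([.45,-.29,z],(60,20,0)) for z in (.15,.11,.08,.064,.06,.058)]
seq(P,*cur())
cams.snapshot('scene'); cams.snapshot('top')
for n in('scene','top'): print([np.round(d['position'],3) for d in models.place_of(n,'pot')])
E
```

```text
{'clock': np.float64(18.625), 'tool_pos': array([ 0.45 , -0.289,  0.18 ]), 'eef_rot': array([ 0.71 ,  0.409,  0.497, -0.286]), 'q': array([ 1.539,  1.394, -1.175,  1.672, -0.013,  0.905,  0.253]), 'contact_force': array([ 0.395,  0.179, -0.712]), 'opening': np.float64(0.6996), 'finger_force': np.float64(28.4651)}
[-0.006  0.005  1.   ]
[0.0, 0.0, 0.0] [-0.028, 0.001, 0.009] [ 1.53  1.44 -1.15  1.65  0.01  0.9   0.28] [0. 0.] 0.13
[0.0, 0.0, 0.0] [-0.066, 0.001, 0.023] [ 1.52  1.49 -1.12  1.63  0.04  0.89  0.31] [0. 0.] 0.09
[0.0, 0.0, 0.0] [-0.094, 0.001, 0.033] [ 1.52  1.54 -1.1   1.61  0.06  0.89  0.33] [0. 0.] 0.06
[0.0, 0.0, 0.0] [-0.109, 0.001, 0.039] [ 1.51  1.56 -1.09  1.6   0.08  0.89  0.34] [0. 0.] 0.04
[0.0, 0.0, 0.0] [-0.113, 0.001, 0.04] [ 1.51  1.57 -1.09  1.59  0.08  0.89  0.35] [0. 0.] 0.04
[0.0, 0.0, 0.0] [-0.115, 0.001, 0.041] [ 1.51  1.57 -1.09  1.59  0.08  0.89  0.35] [0. 0.] 0.04
[array([ 0.447, -0.281,  0.128])]
[array([ 0.442, -0.28 ,  0.126]), array([ 0.54 , -0.198,  0.001])]
```

Emit:
jog_arm(turn=[[0, 0, 0], [0, 0, 0], [0, 0, 0], [0, 0, 0], [0, 0, 0]], translation=[[-0.028, 0, 0.01], [-0.066, 0, 0.023], [-0.094, 0, 0.034], [-0.113, 0, 0.041], [-0.113, 0, 0.041]], grip=[1, 1, 1, 1, 1])

```text
clock: 19.45
tool_pos: [0.4497, -0.2895, 0.0587]
eef_rot: [0.71, 0.409, 0.497, -0.286]
contact_force: [0.4, 0.5, -1.0]
opening: 0.692
finger_force: 28.9
```

Emit:
jog_arm(turn=[[0, 0, 0], [0, 0, 0], [0, 0, 0]], translation=[[-0.002, 0, 0.0007], [-0.002, 0, 0.0007], [-0.002, 0, 0.0007]], grip=[1, 1, 1])

```text
clock: 19.82
tool_pos: [0.4499, -0.2908, 0.0576]
eef_rot: [0.71, 0.409, 0.497, -0.284]
contact_force: [0.4, -0.1, -0.9]
opening: 0.694
finger_force: 29.0
```

Emit:
jog_arm(turn=[[0, 0, 0], [0, 0, 0], [0, 0, 0], [0, 0, 0]], translation=[[-0.0015, 0, 0.0005], [-0.003, 0, 0.001], [-0.003, 0, 0.001], [-0.003, 0, 0.001]], grip=[1, 1, 1, 1])

```text
clock: 20.32
tool_pos: [0.45, -0.2898, 0.0559]
eef_rot: [0.709, 0.409, 0.498, -0.286]
contact_force: [-1.6, -0.1, 4.9]
opening: 0.693
finger_force: 28.5
```

Emit:
jog_arm(turn=[[0, 0, 0], [0, 0, 0], [0, 0, 0], [0, 0, 0], [0, 0, 0], [0, 0, 0], [0, 0, 0], [0, 0, 0], [0, 0, 0], [0, 0, 0], [0, 0, 0], [0, 0, 0], [0, 0, 0]], translation=[[0, 0, 0], [0, 0, 0], [0, 0, 0], [0, 0, 0], [0.001, 0, -0.01], [0.004, 0, -0.03], [0.008, 0, -0.06], [0.012, 0, -0.09], [0.016, 0, -0.12], [0.05, 0, -0.13], [0.1, 0, -0.14], [0.14, 0, -0.15], [0.14, 0, -0.15]], grip=[0.8, 0.5, 0, 0, 0, 0, 0, 0, 0, 0, 0, 0, 0])

```text
clock: 21.95
tool_pos: [0.4033, -0.3711, 0.2407]
eef_rot: [0.71, 0.411, 0.498, -0.283]
contact_force: [-0.6, 0.4, -0.8]
opening: 1.001
finger_force: 0.0
```

```bash
python3 - <<'E'
from seq import *
s=st()
a=snap('wrist','w4.png'); 
for o in ('pot','spare'): print('wrist',o,[(np.round(d['position'],3),round(d['p'],2)) for d in models.place_of('wrist',o)])
b=snap('top','t4.png'); c=snap('scene','s4.png')
for n in ('top','scene'):
  for o in ('pot','spare','pebble0'): print(n,o,[(np.round(d['position'],3),round(d['p'],2)) for d in models.place_of(n,o)])
cv2.imwrite('pics/m4.png',np.hstack([cv2.resize(a,(400,300)),cv2.resize(c[100:292,100:356],(400,300))])[:,:,::-1])
E
```

```text
{'clock': np.float64(21.95), 'tool_pos': array([ 0.403, -0.371,  0.241]), 'eef_rot': array([ 0.71 ,  0.411,  0.498, -0.283]), 'q': array([ 1.624,  1.315, -1.189,  1.507, -0.051,  1.173,  0.254]), 'contact_force': array([-0.553,  0.393, -0.752]), 'opening': np.float64(1.0009), 'finger_force': np.float64(0.0)}
wrist pot [(array([ 0.45 , -0.285,  0.003]), 0.97), (array([ 0.545, -0.196, -0.001]), 0.6)]
wrist spare [(array([ 0.53 , -0.074, -0.003]), 0.81)]
top pot [(array([ 0.441, -0.281, -0.002]), 0.85), (array([0.479, 0.238, 0.002]), 0.38)]
top spare [(array([ 0.531, -0.078,  0.001]), 0.94)]
top pebble0 [(array([0.538, 0.237, 0.022]), 0.53), (array([0.53 , 0.275, 0.022]), 0.5), (array([0.526, 0.201, 0.022]), 0.41)]
scene pot [(array([ 0.444, -0.28 ,  0.002]), 0.87), (array([ 0.541, -0.199,  0.005]), 0.73)]
scene spare [(array([ 0.529, -0.077, -0.001]), 0.62)]
scene pebble0 [(array([0.539, 0.238, 0.024]), 0.6), (array([0.532, 0.2  , 0.02 ]), 0.54), (array([0.528, 0.274, 0.019]), 0.48)]
```

View pics/m4.png

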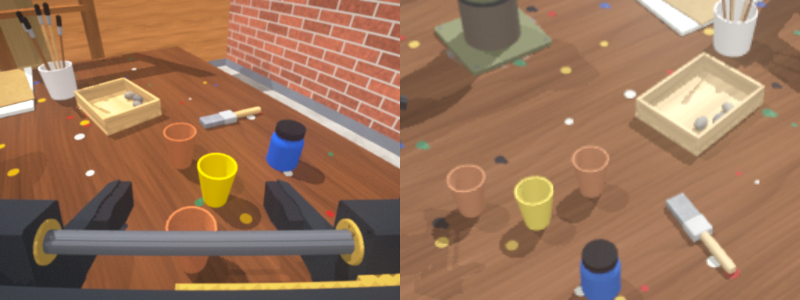

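The pot stands upright, with the scene crop showing it at (467,190), yellow at (535,203), the spare at (590,170) and the pebbles in the tray. I turn the tool down above the pot.

```bash
python3 - <<'E'
from seq import *
c=cur(); print(c[0])
for phi in (0,20,40):
  q=c[0]
  for i in range(1,6):
    f=i/5; q=ik(np.array([.403+.042*f,-.371+.089*f,.241+.01*f]),rot(60+(phi-60)*f,20+70*f),q)
  q1=q; 
  for z in (.15,.08,.25): q1=ik(np.array([.445,-.282,z]),rot(phi,90),q1); print(phi,z,q1)
  for y in (-.2,-.077): q1=ik(np.array([.531,y,.25]),rot(phi,90),q1)
  q1=ik(np.array([.531,-.077,.11]),rot(phi,90),q1); print(phi,'spare',q1,err(q1,np.array([.531,-.077,.11]),rot(phi,90)))
P=[([.403+.042*f,-.371+.089*f,.241+.02*f],(60-40*f,20+70*f,0)) for f in np.arange(1,11)/10]
seq(P,*c)
E
```

```text
[ 1.624  1.321 -1.185  1.508 -0.05   1.173  0.254]
0 0.15 [ 0.513  0.727 -0.058  1.961  0.088  0.455 -1.18 ]
0 0.08 [ 0.5    0.853 -0.038  1.992  0.099  0.299 -1.19 ]
0 0.25 [ 0.518  0.569 -0.065  1.874  0.055  0.701 -1.149]
0 spare [ 0.071  0.805 -0.021  1.954  0.041  0.383 -1.553] (np.float64(5.944714707903802e-05), np.float64(3.5526243142829524e-05))
20 0.15 [ 0.602  0.731 -0.206  1.956  0.298  0.483 -1.039]
20 0.08 [ 0.56   0.854 -0.137  1.988  0.333  0.321 -1.07 ]
20 0.25 [ 0.632  0.576 -0.246  1.868  0.202  0.722 -0.95 ]
20 spare [ 0.134  0.805 -0.127  1.95   0.238  0.4   -1.395] (np.float64(6.718894424999755e-05), np.float64(4.356110602493433e-05))
40 0.15 [ 0.692  0.745 -0.354  1.952  0.484  0.529 -0.873]
40 0.08 [ 0.626  0.86  -0.247  1.984  0.55   0.362 -0.931]
40 0.25 [ 0.74   0.594 -0.422  1.862  0.34   0.757 -0.741]
40 spare [ 0.204  0.812 -0.244  1.946  0.429  0.434 -1.232] (np.float64(8.21531587038203e-05), np.float64(5.66741804273051e-05))
[-0.06, -0.12, 0.03] [0.009, -0.0, 0.007] [ 1.63  1.22 -1.16  1.6  -0.03  1.03  0.2 ] [0. 0.] 0.23
[-0.12, -0.24, 0.06] [0.015, -0
[... 173 characters left out ...]
.23, -0.49, 0.16] [0.025, -0.003, 0.032] [ 1.52  0.91 -1.01  1.85 -0.    0.65 -0.04] [0. 0.] 0.26
[-0.28, -0.6, 0.21] [0.03, -0.004, 0.041] [ 1.43  0.8  -0.92  1.9   0.01  0.57 -0.16] [0. 0.] 0.27
[-0.32, -0.72, 0.28] [0.036, -0.004, 0.049] [ 1.3   0.7  -0.8   1.94  0.03  0.53 -0.29] [0. 0.] 0.28
[-0.36, -0.84, 0.35] [0.041, -0.005, 0.058] [ 1.14  0.63 -0.66  1.95  0.06  0.52 -0.45] [0. 0.] 0.28
[-0.38, -0.95, 0.43] [0.046, -0.006, 0.066] [ 0.97  0.58 -0.51  1.94  0.12  0.56 -0.63] [0. 0.] 0.29
[-0.41, -1.06, 0.51] [0.051, -0.007, 0.075] [ 0.8   0.56 -0.39  1.91  0.18  0.64 -0.81] [0. 0.] 0.3
[-0.42, -1.17, 0.61] [0.057, -0.008, 0.083] [ 0.66  0.56 -0.29  1.85  0.23  0.76 -0.97] [0. 0.] 0.31
```

Emit:
jog_arm(turn=[[-0.06, -0.12, 0.03], [-0.12, -0.24, 0.06], [-0.18, -0.36, 0.11], [-0.23, -0.49, 0.16], [-0.28, -0.6, 0.21], [-0.32, -0.72, 0.28], [-0.36, -0.84, 0.35], [-0.38, -0.95, 0.43], [-0.41, -1.06, 0.51], [-0.42, -1.17, 0.61], [-0.42, -1.17, 0.61], [-0.42, -1.17, 0.61]], translation=[[0.009, 0, 0.007], [0.015, -0.001, 0.015], [0.02, -0.002, 0.024], [0.025, -0.003, 0.032], [0.03, -0.004, 0.041], [0.036, -0.004, 0.049], [0.041, -0.005, 0.058], [0.046, -0.006, 0.066], [0.051, -0.007, 0.075], [0.057, -0.008, 0.083], [0.057, -0.008, 0.083], [0.057, -0.008, 0.083]], grip=[0, 0, 0, 0, 0, 0, 0, 0, 0, 0, 0, 0])

```text
clock: 24.0
tool_pos: [0.4434, -0.2829, 0.2613]
eef_rot: [0.985, 0.172, -0.001, -0.002]
contact_force: [-0.6, -1.1, 0.2]
opening: 1.003
finger_force: 0.0
```

```bash
python3 - <<'E'
from seq import *
s=st(); print(R.from_quat(s['eef_rot']).as_matrix())
a=snap('wrist','w5.png'); 
for o in ('pot','spare'): print('wrist',o,[(np.round(d['position'],3),round(d['p'],2)) for d in models.place_of('wrist',o)])
for P in ([.445,-.282,.084],[.445,-.282,0]): print(proj('wrist',P))
for d in models.masks_of('wrist','pot')[:2]:
  ys,xs=np.where(d['pixels']); print(d['p'],xs.min(),xs.max(),ys.min(),ys.max())
E
```

```text
{'clock': np.float64(24.0), 'tool_pos': array([ 0.443, -0.283,  0.261]), 'eef_rot': array([ 0.985,  0.172, -0.001, -0.002]), 'q': array([ 0.641,  0.561, -0.254,  1.853,  0.194,  0.755, -0.943]), 'contact_force': array([-0.553, -1.13 ,  0.166]), 'opening': np.float64(1.0029), 'finger_force': np.float64(0.0)}
[[ 0.941  0.34  -0.003]
 [ 0.34  -0.941  0.003]
 [-0.002 -0.004 -1.   ]]
wrist pot [(array([ 0.449, -0.286,  0.   ]), 0.81), (array([ 0.542, -0.201, -0.   ]), 0.75)]
wrist spare [(array([ 0.53 , -0.072, -0.002]), 0.86)]
[253.203 168.995]
[253.508 153.202]
0.89 168 241 3 82
0.6 222 288 137 202
```

View pics/w5.png

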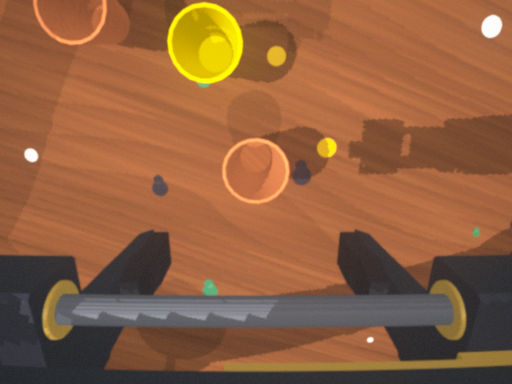

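The wrist picture shows the pot's rim centred at about (255,170), yellow at (205,42) and the spare cut off at (70,10). I fit the rim to get its centre.

```bash
python3 - <<'E'
from seq import *
d=[m for m in models.masks_of('wrist','pot') if 130<np.where(m['pixels'])[0].mean()<210][0]['pixels'].astype('uint8')
c,_=cv2.findContours(d,0,1); e=cv2.fitEllipse(cv2.convexHull(max(c,key=cv2.contourArea))); print(e)
p=atz('wrist',*e[0],.084); print(p)
c=cur(); s=[([p[0],p[1],z],(20,90)) for z in (.2,.13,.1,.081)]
seq(s,*c)
E
```

```text
((255.14784240722656, 169.5881805419922), (65.2122802734375, 66.83810424804688), 99.41618347167969)
[ 0.446 -0.284  0.084]
[-0.0, 0.0, -0.01] [0.002, 0.001, 0.062] [ 0.62  0.65 -0.22  1.91  0.24  0.6  -0.98] [0. 0.] 0.24
[-0.0, 0.0, -0.01] [0.003, 0.001, 0.132] [ 0.58  0.77 -0.17  1.96  0.28  0.43 -1.01] [0. 0.] 0.17
[-0.0, 0.0, -0.01] [0.003, 0.001, 0.162] [ 0.56  0.82 -0.14  1.98  0.29  0.36 -1.03] [0. 0.] 0.14
[-0.0, 0.0, -0.01] [0.003, 0.001, 0.181] [ 0.55  0.85 -0.12  1.98  0.3   0.32 -1.03] [0. 0.] 0.13
```

Emit:
jog_arm(turn=[[0, 0, 0], [0, 0, 0], [0, 0, 0], [0, 0, 0], [0, 0, 0], [0, 0, 0], [0, 0, 0], [0, 0, 0], [0, 0, 0], [0, 0, 0], [0, 0, 0], [0, 0, 0]], translation=[[0.002, 0.001, 0.03], [0.003, 0.001, 0.07], [0.003, 0.001, 0.11], [0.003, 0.001, 0.14], [0.003, 0.001, 0.16], [0.003, 0.001, 0.172], [0.003, 0.001, 0.178], [0.003, 0.001, 0.178], [0.003, 0.001, 0.178], [0.003, 0.001, 0.178], [0.003, 0.001, 0.178], [0.003, 0.001, 0.178]], grip=[0, 0, 0, 0, 0, 0, 0, 0, 1, 1, 1, 1], force=20)

```text
clock: 25.75
tool_pos: [0.4478, -0.2821, 0.0844]
eef_rot: [0.985, 0.172, -0.001, -0.001]
contact_force: [0.5, -0.6, 4.1]
opening: 0.749
finger_force: 19.8
```

Emit:
jog_arm(turn=[[0, 0, 0], [0, 0, 0], [0, 0, 0], [0, 0, 0], [0, 0, 0], [0, 0, 0], [0, 0, 0]], translation=[[0, 0, -0.005], [0, 0, -0.025], [0, 0, -0.06], [0, 0, -0.1], [0, 0, -0.14], [0, 0, -0.16], [0, 0, -0.16]], grip=[1, 1, 1, 1, 1, 1, 1])

```text
clock: 26.62
tool_pos: [0.4483, -0.2824, 0.245]
eef_rot: [0.985, 0.172, -0.0, -0.0]
contact_force: [-0.7, 0.1, -2.1]
opening: 0.75
finger_force: 20.1
```

```bash
python3 - <<'E'
from seq import *
s=st(); c=cur(); print(c[2].as_matrix())
cams.snapshot('wrist'); cams.snapshot('top'); cams.snapshot('scene')
for n in ('wrist','top','scene'):
  for o in ('pot','spare'): print(n,o,[(np.round(d['position'],3),round(d['p'],2)) for d in models.place_of(n,o)])
z=c[1][2]; P=[([c[1][0]+(.531-c[1][0])*f,c[1][1]+(-.077-c[1][1])*f,z],(20,90)) for f in np.arange(1,9)/8]
seq(P,*c)
E
```

```text
{'clock': np.float64(26.625), 'tool_pos': array([ 0.448, -0.282,  0.245]), 'eef_rot': array([ 0.985,  0.172, -0.   , -0.   ]), 'q': array([ 0.634,  0.587, -0.254,  1.864,  0.213,  0.717, -0.965]), 'contact_force': array([-0.732,  0.052, -2.067]), 'opening': np.float64(0.7496), 'finger_force': np.float64(20.1231)}
[[ 0.941  0.34  -0.   ]
 [ 0.34  -0.941  0.001]
 [-0.    -0.001 -1.   ]]
wrist pot [(array([ 0.449, -0.284,  0.16 ]), 0.88), (array([ 0.544, -0.196,  0.001]), 0.61)]
wrist spare [(array([ 0.53 , -0.074, -0.   ]), 0.61)]
top pot [(array([ 0.54, -0.2 , -0.  ]), 0.77), (array([0.541, 0.238, 0.023]), 0.51)]
top spare [(array([ 0.529, -0.076,  0.   ]), 0.82)]
scene pot [(array([ 0.444, -0.282,  0.162]), 0.98), (array([ 0.54 , -0.197,  0.005]), 0.96)]
scene spare [(array([ 0.537, -0.076,  0.002]), 0.71)]
[-0.0, 0.0, -0.0] [0.018, -0.021, 0.0] [ 0.58  0.58 -0.25  1.88  0.21  0.71 -1.01] [0. 0.] 0.29
[-0.0, 0.0, -0.0] [0.037, -0.041, 0.0] [ 0.52  0.58 -0.25  1.88  0.21  0.7  -1.06] [0. 0.] 0.29
[-0.0, 0.0, -0.0] [0.055, -0.062, 0.0] [ 0.47  0.58 -0.24  1.89  0.2   0.7  -1.11] [0. 0.] 0.29
[-0.0, 0.0, -0.0] [0.074, -0.083, 0.0] [ 0.41  0.58 -0.24  1.89  0.2   0.7  -1.16] [0. 0.] 0.29
[-0.0, 0.0, -0.0] [0.092, -0.103, 0.0] [ 0.36  0.58 -0.24  1.88  0.2   0.7  -1.21] [0. 0.] 0.29
[-0.0, 0.0, -0.0] [0.111, -0.124, 0.0] [ 0.3   0.58 -0.23  1.88  0.19  0.71 -1.26] [0. 0.] 0.29
[-0.0, 0.0, -0.0] [0.129, -0.144, 0.0] [ 0.25  0.59 -0.23  1.86  0.19  0.71 -1.31] [0. 0.] 0.29
[-0.0, 0.0, -0.0] [0.148, -0.165, 0.0] [ 0.2   0.59 -0.22  1.85  0.19  0.72 -1.35] [0. 0.] 0.29
```

Emit:
jog_arm(turn=[[0, 0, 0], [0, 0, 0], [0, 0, 0], [0, 0, 0], [0, 0, 0], [0, 0, 0], [0, 0, 0], [0, 0, 0]], translation=[[0.005, -0.015, 0], [0.016, -0.045, 0], [0.03, -0.085, 0], [0.044, -0.125, 0], [0.053, -0.15, 0], [0.058, -0.165, 0], [0.058, -0.165, 0], [0.058, -0.165, 0]], grip=[1, 1, 1, 1, 1, 1, 1, 1])

```text
clock: 28.08
tool_pos: [0.4463, -0.1084, 0.2442]
eef_rot: [0.985, 0.172, -0.001, -0.001]
contact_force: [-0.3, -0.1, -1.5]
opening: 0.753
finger_force: 20.1
```

```bash
python3 - <<'E'
from seq import *
s=st()
a=snap('wrist','w6.png'); print(proj('wrist',[.531,-.076,.084]),proj('wrist',np.array(s['tool_pos'])+[0,0,0]))
for o in ('spare',):
  print([(np.round(d['position'],3),round(d['p'],2)) for d in models.place_of('wrist',o)])
  for d in models.masks_of('wrist',o):
    c,_=cv2.findContours(d['pixels'].astype('uint8'),0,1); e=cv2.fitEllipse(cv2.convexHull(max(c,key=cv2.contourArea))); print(d['p'],e,atz('wrist',*e[0],.084),atz('wrist',*e[0],.246))
E
```

```text
{'clock': np.float64(28.075), 'tool_pos': array([ 0.446, -0.108,  0.244]), 'eef_rot': array([ 0.985,  0.172, -0.001, -0.001]), 'q': array([ 0.291,  0.506, -0.23 ,  2.059,  0.196,  0.599, -1.3  ]), 'contact_force': array([-0.271, -0.09 , -1.478]), 'opening': np.float64(0.7531), 'finger_force': np.float64(20.1204)}
[251.718  75.425] [253.564 265.837]
[(array([ 0.531, -0.072, -0.002]), 0.61)]
0.56 ((252.2251739501953, 72.72318267822266), (77.08658599853516, 81.70036315917969), 4.033196449279785) [ 0.533 -0.075  0.084] [ 0.525 -0.08   0.246]
```

View pics/w6.png

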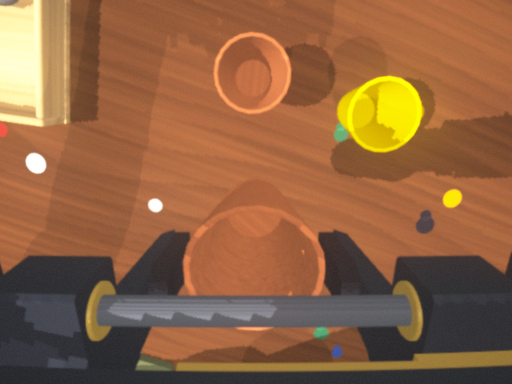

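```bash
python3 - <<'E'
from seq import *
x=cur()[1]; T=cur()[2]; a=np.linspace(0,2*np.pi,73)
def box(c,rad,z):
    P=np.array([proj('wrist',[c[0]+rad*np.cos(t),c[1]+rad*np.sin(t),z]) for t in a]); return P[:,0].min(),P[:,0].max(),P[:,1].min(),P[:,1].max()
c=cams.camera_params('wrist'); print(c['eye'],R.from_quat(c['orientation']).as_matrix()[:,2])
for dx in (0,-.003,.003):
  for zr in (.244,.249):
    o=x+T.apply([dx,0,0]); print(dx,zr,'rim',np.round(box(o,.034,zr),1),'foot',np.round(box(o,.0225,zr-.084),1))
print('spare',np.round(box([.532,-.0755],.034,.084),1))
img=cv2.imread('pics/w6.png').astype(int); g=img[:,:,2]
print('col255',[(y,tuple(img[y,255])) for y in range(172,214,3)]); print([(y,tuple(img[y,255])) for y in range(318,340,2)])
E
```

```text
[ 0.519 -0.083  0.371] [0.284 0.1   0.954]
0 0.244 rim [180.5 327.4 196.2 325.3] foot [222.8 285.3 173.3 232.2]
0 0.249 rim [178.  329.9 200.1 332.6] foot [222.1 286.  175.1 235.1]
-0.003 0.244 rim [181.  326.9 202.8 330.1] foot [222.9 285.2 177.5 235.8]
-0.003 0.249 rim [178.6 329.3 206.9 337.5] foot [222.2 285.9 179.4 238.9]
0.003 0.244 rim [180.  327.9 189.6 320.4] foot [222.6 285.4 169.1 228.5]
0.003 0.249 rim [177.5 330.4 193.2 327.6] foot [222.  286.1 170.9 231.4]
spare [212.7 290.9  31.6 114.1]
col255 [(172, (np.int64(68), np.int64(110), np.int64(182))), (175, (np.int64(69), np.int64(111), np.int64(183))), (178, (np.int64(64), np.int64(103), np.int64(178))), (181, (np.int64(62), np.int64(99), np.int64(171))), (184, (np.int64(64), np.int64(101), np.int64(172))), (187, (np.int64(59), np.int64(98), np.int64(169))), (190, (np.int64(64), np.int64(98), np.int64(171))), (193, (np.int64(66), np.int64(101), np.int64(173))), (196, (np.int64(64), np.int64(99), np.int64(169))), (199, (np.int64(62), np.int64(100), np.int64(171))), (202, (np.int64(61), np.int64(99), np.int64(170))), (205, (np.int64(66), np.int64(106), np.int64(187))), (208, (np.int64(74), np.int64(117), np.int64(203))), (211, (np.int64(68), np.int64(112), np.int64(193)))]
[(318, (np.int64(102), np.int64(99), np.int64(102))), (320, (np.int64(106), np.int64(101), np.int64(105))), (322, (np.int64(99), np.int64(95), np.int64(99))), (324, (np.int64(98), np.int64(95), np.int64(98))), (326, (np.int64(98), np.int64(104), np.int64(133))), (328, (np.int64(114), np.int64(177), np.int64(253))), (330, (np.int64(80), np.int64(129), np.int64(222))), (332, (np.int64(64), np.int64(99), np.int64(166))), (334, (np.int64(67), np.int64(102), np.int64(170))), (336, (np.int64(69), np.int64(104), np.int64(170))), (338, (np.int64(64), np.int64(101), np.int64(168)))]
```

Emit:
jog_arm(turn=[[0, 0, 0], [0, 0, 0], [0, 0, 0], [0, 0, 0], [0, 0, 0], [0, 0, 0], [0, 0, 0], [0, 0, 0]], translation=[[0.02, 0, 0], [0.05, -0.001, 0], [0.08, -0.002, 0], [0.095, -0.002, 0], [0.095, -0.002, 0], [0.095, -0.002, 0.03], [0.095, -0.002, 0.05], [0.095, -0.002, 0.05]], grip=[1, 1, 1, 1, 1, 1, 1, 1])

```text
clock: 29.22
tool_pos: [0.5328, -0.074, 0.1928]
eef_rot: [0.985, 0.172, -0.003, -0.001]
contact_force: [-0.1, -0.9, -0.4]
opening: 0.751
finger_force: 20.5
```

```bash
python3 - <<'E'
from seq import *
s=st(); x,T=cur()[1:]; print(T.as_matrix()[:,2], 'pot', x+T.apply([-.003,0,0]))
snap('wrist','w7.png'); cams.snapshot('scene'); cams.snapshot('top')
for n in ('scene','top','wrist'):
  for o in ('pot','spare'): print(n,o,[(np.round(d['position'],3),round(d['p'],2)) for d in models.place_of(n,o)])
E
```

```text
{'clock': np.float64(29.225), 'tool_pos': array([ 0.533, -0.074,  0.193]), 'eef_rot': array([ 0.985,  0.172, -0.003, -0.001]), 'q': array([ 0.173,  0.673, -0.198,  1.887,  0.214,  0.609, -1.385]), 'contact_force': array([-0.097, -0.936, -0.43 ]), 'opening': np.float64(0.7515), 'finger_force': np.float64(20.4543)}
[-0.007  0.001 -1.   ] pot [ 0.53  -0.075  0.193]
scene pot [(array([ 0.532, -0.078,  0.109]), 0.82), (array([ 0.542, -0.197,  0.001]), 0.8)]
scene spare [(array([ 0.533, -0.075, -0.004]), 0.95)]
top pot []
top spare [(array([ 0.532, -0.078, -0.001]), 0.52)]
wrist pot [(array([ 0.543, -0.199, -0.002]), 0.7), (array([ 0.534, -0.08 ,  0.11 ]), 0.64)]
wrist spare [(array([ 0.53 , -0.074, -0.003]), 0.91)]
```

Emit:
jog_arm(turn=[[0, 0, 0], [0, 0, 0], [0, 0, 0], [0, 0, 0], [0, 0, 0], [0, 0, 0], [0, 0, 0], [0, 0, 0], [0, 0, 0], [0, 0, 0]], translation=[[0.001, 0, 0.008], [0.001, 0, 0.018], [0.001, 0, 0.028], [0.001, 0, 0.038], [0.001, 0, 0.048], [0.001, 0, 0.056], [0.001, 0, 0.063], [0.001, 0, 0.068], [0.001, 0, 0.071], [0.001, 0, 0.071]], grip=[1, 1, 1, 1, 1, 1, 1, 1, 1, 1])

```text
clock: 30.92
tool_pos: [0.5356, -0.0725, 0.1229]
eef_rot: [0.985, 0.173, -0.001, -0.001]
contact_force: [-0.4, 0.0, -0.8]
opening: 0.75
finger_force: 20.5
```

Emit:
jog_arm(turn=[[0, 0, 0], [0, 0, 0], [0, 0, 0], [0, 0, 0]], translation=[[0, 0, 0.002], [0, 0, 0.004], [0, 0, 0.006], [0, 0, 0.006]], grip=[1, 1, 1, 1])

```text
clock: 31.42
tool_pos: [0.5356, -0.0727, 0.1169]
eef_rot: [0.985, 0.172, -0.001, -0.001]
contact_force: [-0.5, -0.5, -1.9]
opening: 0.753
finger_force: 20.5
```

Emit:
jog_arm(turn=[[0, 0, 0], [0, 0, 0], [0, 0, 0], [0, 0, 0]], translation=[[0, 0, 0.001], [0, 0, 0.002], [0, 0, 0.003], [0, 0, 0.003]], grip=[1, 1, 1, 1])

```text
clock: 31.92
tool_pos: [0.5355, -0.0725, 0.1139]
eef_rot: [0.985, 0.172, -0.001, -0.001]
contact_force: [0.4, -0.6, -0.4]
opening: 0.755
finger_force: 20.5
```

Emit:
jog_arm(turn=[[0, 0, 0], [0, 0, 0], [0, 0, 0], [0, 0, 0]], translation=[[0, 0, 0.001], [0, 0, 0.002], [0, 0, 0.002], [0, 0, 0.002]], grip=[1, 1, 1, 1])

```text
clock: 32.42
tool_pos: [0.5355, -0.0725, 0.1119]
eef_rot: [0.985, 0.172, -0.001, -0.001]
contact_force: [-0.3, -0.3, -1.1]
opening: 0.751
finger_force: 20.5
```

Emit:
jog_arm(turn=[[0, 0, 0], [0, 0, 0], [0, 0, 0], [0, 0, 0]], translation=[[0, 0.0005, 0.001], [0, 0.001, 0.0015], [0, 0.001, 0.002], [0, 0.001, 0.002]], grip=[1, 1, 1, 1])

```text
clock: 32.92
tool_pos: [0.536, -0.0735, 0.11]
eef_rot: [0.985, 0.172, -0.001, -0.001]
contact_force: [0.1, -1.1, -1.2]
opening: 0.75
finger_force: 20.4
```

Emit:
jog_arm(turn=[[0, 0, 0], [0, 0, 0], [0, 0, 0]], translation=[[0, 0, 0.001], [0, 0, 0.0015], [0, 0, 0.0015]], grip=[1, 1, 1])

```text
clock: 33.3
tool_pos: [0.5363, -0.0735, 0.1091]
eef_rot: [0.985, 0.172, -0.001, -0.001]
contact_force: [-0.7, -0.6, 5.3]
opening: 0.755
finger_force: 20.1
```

Emit:
jog_arm(turn=[[0, 0, 0], [0, 0, 0], [0, 0, 0], [0, 0, 0], [0, 0, 0], [0, 0, 0]], translation=[[0, 0, 0.0005], [0, 0, 0.0005], [0, 0, 0.0005], [0, 0, 0.0005], [0, 0, 0.0005], [0, 0, 0.0005]], grip=[1, 0.7, 0.5, 0.3, 0, 0])

```text
clock: 34.05
tool_pos: [0.5356, -0.073, 0.1078]
eef_rot: [0.985, 0.173, -0.001, -0.001]
contact_force: [-1.0, 0.2, -0.4]
opening: 0.954
finger_force: 0.0
```

Emit:
jog_arm(turn=[[0, 0, 0], [0, 0, 0], [0, 0, 0], [0, 0, 0], [0, 0, 0], [0, 0, 0], [0, 0, 0], [0, 0, 0], [0, 0, 0]], translation=[[0, 0, -0.01], [0, 0, -0.03], [0, 0, -0.06], [0, 0, -0.1], [-0.03, 0, -0.12], [-0.08, 0, -0.13], [-0.12, 0, -0.14], [-0.12, 0, -0.14], [-0.12, 0, -0.14]], grip=[0, 0, 0, 0, 0, 0, 0, 0, 0])

```text
clock: 35.17
tool_pos: [0.4245, -0.1142, 0.2487]
eef_rot: [0.985, 0.173, -0.0, -0.001]
contact_force: [-1.4, 0.5, -0.1]
opening: 0.997
finger_force: 0.0
```

```bash
python3 - <<'E'
from seq import *
s=st()
a=snap('wrist','w8.png'); b=snap('top','t8.png'); c=snap('scene','s8.png')
for n in ('wrist','top','scene'):
  for o in ('pot','spare','pebble0'): print(n,o,[(np.round(d['position'],3),round(d['p'],2)) for d in models.place_of(n,o)])
cv2.imwrite('pics/m8.png',np.hstack([cv2.resize(a,(400,300)),cv2.resize(c[130:280,130:330],(400,300))])[:,:,::-1])
al=np.linspace(0,2*np.pi,73)
for z in (.084,.108,.111): 
  P=np.array([proj('scene',[.532+.034*np.cos(t),-.0755+.034*np.sin(t),z]) for t in al]); P=(P-[130,130])*2+[400,0]; print(z,P.min(0),P.max(0))
  P=np.array([proj('wrist',[.532+.034*np.cos(t),-.0755+.034*np.sin(t),z]) for t in al])*400/512; print(' w',z,P.min(0),P.max(0))
E
```

```text
{'clock': np.float64(35.175), 'tool_pos': array([ 0.424, -0.114,  0.249]), 'eef_rot': array([ 0.985,  0.173, -0.   , -0.001]), 'q': array([ 0.323,  0.477, -0.243,  2.107,  0.2  ,  0.579, -1.285]), 'contact_force': array([-1.438,  0.462, -0.113]), 'opening': np.float64(0.9969), 'finger_force': np.float64(0.0)}
wrist pot [(array([ 0.543, -0.197, -0.002]), 0.83), (array([ 0.532, -0.078,  0.022]), 0.8)]
wrist spare []
wrist pebble0 []
top pot [(array([ 0.53 , -0.073,  0.024]), 0.75), (array([ 0.539, -0.2  , -0.001]), 0.69), (array([0.529, 0.272, 0.021]), 0.29)]
top spare []
top pebble0 [(array([0.528, 0.2  , 0.021]), 0.65), (array([0.528, 0.274, 0.021]), 0.58), (array([0.539, 0.237, 0.021]), 0.38)]
scene pot [(array([ 0.533, -0.074,  0.024]), 0.68), (array([ 0.54 , -0.201,  0.002]), 0.66)]
scene spare [(array([ 0.532, -0.077, -0.   ]), 0.62)]
scene pebble0 [(array([0.54 , 0.237, 0.024]), 0.61), (array([0.531, 0.196, 0.021]), 0.5)]
0.084 [556.951 125.005] [604.212 158.86 ]
 w 0.084 [168.029   1.704] [229.664  67.859]
0.108 [556.102 113.262] [603.936 147.116]
 w 0.108 [165.161  -5.048] [232.553  67.487]
0.111 [555.994 111.774] [603.902 145.628]
 w 0.111 [164.764  -5.983] [232.953  67.436]
```

View pics/m8.png

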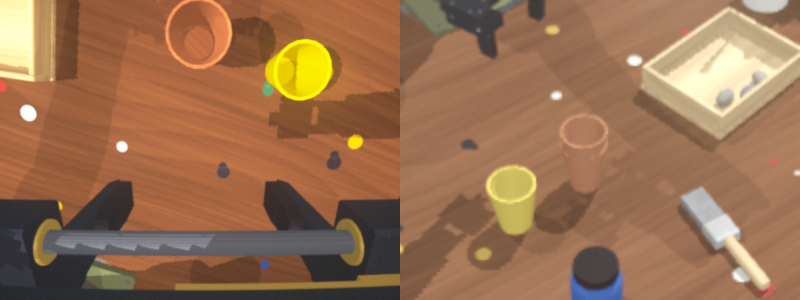

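The pot is nested straight in the spare, with its rim at (583,130) in the scene crop where the projection puts it. Its foot is about 24 mm up, the pebbles are in the tray and the rest of the scene is undisturbed.

```bash
python3 -c "
from plant import r
print(r.finish_job())"
```

```text
the job is handed in; nothing more can be done
None
```

The job is handed in at about 35 s on the robot's clock: the three pebbles are in the tray, and the emptied pot was stood on the bench, regrasped and nested straight and fully down in the spare pot. The robot is clear of everything.

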